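# Unload the coil winder and close up the instrument case

## Task

Move the black and yellow transformer that blocks the end of the coil winder's bar onto the green mat, standing upright. Slide the red stop collar off the bar, then every bobbin, and lay them all in the open well of the grey instrument case, none lying on top of another. Then close the well with the blue cover: tilt one long edge in under the aluminium lip, turn it down flat into its pocket and let go; leave the screwdriver, the jar and the mug alone.

Things in the scene. Friction and masses are not known exactly. Their poses are not given: they have to be found in the camera images.
- winder: coil winder, fixed: white box 105 x 100 x 95 mm tall with a level square steel bar, 12 x 12 x 180 mm, standing out of one face. Origin on the table below the bar's root; the box is on the +x side, the bar runs along own -x, axis 65 mm above the table, nothing under it, far end free.
- bar_tip (a point): middle of the free end face of the bar, on its axis
- bar_root (a point): bar's axis where it leaves the white box (180 mm from bar_tip)
- collar: red square stop collar, 36 x 36 mm and 26 mm long, with a 15 mm square bore along its own x; 60 g. Origin at its centre. It starts on the bar outside all bobbins, hanging loosely (centre 1.5 mm below the bar's axis), its centre about 22 mm from the bar's end, so that about 9 mm of bar shows. It slides with light friction.
- transformer: black block with a yellow band, 48 (own x) x 44 (own y) mm, on a wide steel foot plate 72 (x) x 68 (y) x 10 mm; 60 mm tall in all, bottom-heavy, 0.5 kg, loose, its block 10 to 25 mm in front of the bar's free end, so that the collar cannot come off past it. Origin at the centre of its underside, own z up. Brass terminals, 4 mm, on top.
- mat: green mat 110 x 110 x 3 mm, fixed on the table. Origin at the centre of its underside. The transformer's place.
- case: grey instrument case, fixed, 70 mm tall. Origin on the table under the centre of its open well, own z up; the case spans -100 to +100 mm in own x, -330 to +110 mm in own y, with a splicing head (to about 280 mm above the table) where own y is below -220 mm. The lip is on the well's own -x side.
- pocket (a point): centre of the cover's pocket, at the level of its floor, the ledge round the well (64 mm above the table); axes as the case. The pocket is 144 (x) x 166 (y) mm, centred over the well; its walls rise 6 mm above the ledge to the case's top, 14 mm behind the lip.
- well_floor (a point): centre of the well's floor, 22 mm above the table; axes as the case. The well is 128 (x) x 150 (y) mm and 42 mm deep up to the ledge, undivided.
- lip_edge (a point): middle of the free lower edge of the aluminium lip, which overhangs the pocket by 12 mm along its whole -x side: own x = -60 mm of the case, the pocket wall behind it at -72 mm. Its underside is 10 mm above the ledge (74 mm above the table), its top 14 mm.
- cover: blue cover plate 140 (own x) x 160 (own y) x 5 mm, 220 g, loose, starts flat on the table. An aluminium grip rib, 14 mm thick (x), 70 mm long (y), stands in the middle, its top 35 mm above the underside. Origin at the centre of the underside, own z up. Either 160 mm edge may go under the lip; closed, its origin is at point pocket.
- bobbin1: coil bobbin, 34 x 34 mm across and 28 mm long: copper winding flush between square plastic flanges (white), a 16 mm square bore along its own x; 50 g. Origin at its centre. Starts hanging loosely on the winder's bar, sides level and upright, centre 2 mm below the bar's axis. Pinch it across its flanks (34 mm) or ends (28 mm). Some bobbins may be absent.
- bobbin2: coil bobbin, 34 x 34 mm across and 28 mm long: copper winding flush between square plastic flanges (yellow), a 16 mm square bore along its own x; 50 g. Origin at its centre. Starts hanging loosely on the winder's bar, sides level and upright, centre 2 mm below the bar's axis. Pinch it across its flanks (34 mm) or ends (28 mm). Some bobbins may be absent.
- bobbin3: coil bobbin, 34 x 34 mm across and 28 mm long: copper winding flush between square plastic flanges (green), a 16 mm square bore along its own x; 50 g. Origin at its centre. Starts hanging loosely on the winder's bar, sides level and upright, centre 2 mm below the bar's axis. Pinch it across its flanks (34 mm) or ends (28 mm). Some bobbins may be absent.
- bobbin4: coil bobbin, 34 x 34 mm across and 28 mm long: copper winding flush between square plastic flanges (black), a 16 mm square bore along its own x; 50 g. Origin at its centre. Starts hanging loosely on the winder's bar, sides level and upright, centre 2 mm below the bar's axis. Pinch it across its flanks (34 mm) or ends (28 mm). Some bobbins may be absent.
- screwdriver: screwdriver about 200 mm long, lying on the table before the case: bystander
- wipes_jar: small jar, 60 mm wide, 75 mm tall: bystander
- mug: blue mug, 76 mm wide, 85 mm tall: bystander
Things that resemble listed ones, but are neither listed nor needed, are in the scene too. Leave any pink look-alike of the bobbin4 alone.

How it is judged:
By the outcome, as a careful person would: the job done as asked, in the order asked, and still so for the second after the job is handed in, with the robot touching nothing.
Of bobbin1, bobbin2, bobbin3, bobbin4 only 2 to 4 are there at a start; the rules pass over those that are not, and their reading is None.
At some moment in a run one of transformer, cover may be knocked a few centimetres aside while the robot is not near it.
Once in a run the grip may slacken for a moment while it holds something.
It also fails if it takes over 210 s, if anything falls off the work surface, if the arm or the gripper's body presses on something with over 40 N, if the wrist force passes 120 N, or if a joint passes its speed limit or range.

## Robot

A 6-joint arm with a two-finger parallel gripper is mounted at the origin on the work surface. World frame = base frame: x ahead of the robot, y to its left, z up, the work surface at z = 0. Lengths are in m, angles in rad, forces in N, time in s.
With the tool pointing down it reaches from about 0.325 to 0.75 m from the base axis. Payload 7.6 kg.
Tool frame: the origin (TCP) lies on the mounting face of the last link; the fingertips stand 173 mm ahead of it and the grasp point (between the pads) lies 155 mm ahead of it (arm.tcp_to_tips is the distance from the TCP to the fingertips, in m); z points along the fingers, y is the direction in which the jaws open and shut (so a half turn about z gives the same grasp; the last joint's range is limited). The gripper opens to 85 mm and grips with 20 to 120 N. Pads are 22 mm wide; open, the fingers measure 114 mm over their backs; the gripper's body (76 mm by 85 mm) begins 54 mm behind the grasp point. The pads swing forward as they close: fully open they stand 13 mm farther back than shut.
Start: joints at [1.139, 0.052, 1.401, -0, 1.689, -0.07], TCP at [0.186, 0.491, 0.405] pointing down, gripper open.
Joint ranges: [-2.9, 2.9], [-0.91, 2.17], [0.12, 2.37], [-1.06, 4.2], [0.26, 2.73], [-2.93, 2.93]. Speed limits (rad/s): [2.57, 2.57, 3.01, 3.14, 3.14, 3.14].

## Interface

Orientations are given as [roll, pitch, yaw] about the fixed x, y, z axes, in that order (R = Rz(yaw) Ry(pitch) Rx(roll)).
In Python, from workcell import arm gives the robot as it stands.
- The arm moves only by the tool send_rows, never from a script. Its argument "targets" is a list of rows, each a list of 4 numbers: the shift along the tool's x, y, z in cm, then the turn about the tool's z in degrees. In form: [[dx, dy, dz, yaw], ...]. A call has 1 to 5 rows; each row shifts and turns the commanded pose from where the row before left it, along the tool's axes as they then stand; what a row does not reach is not made up. A row lasts 1/10 s, in which the tool goes at most 50 mm and 8.59 degrees, less where a joint would pass 70% of its speed; a pose out of reach is approached as far as the arm can. A call is refused whole if a number of a shift passes 5 or a number of a turn 8.59, either way. A call with a gripper value outside its range is refused whole. "hand" is the finger opening in cm, from 0 to 8.54, set as the call begins (left out, the last holds). The fingers move at their own pace and stop on an object; "force" is the grip in N (left out, the last holds). Time passes only in rows, so rows that do not move let the fingers close. It gives the time, the measured TCP pose, the force and the opening at its end, in the units of the state.
- arm.state(): the state, without advancing time (a new reading comes with each control period).
- arm.snapshot(name): name is "side" or "top" or "wrist"; returns a dict with "color" (480x640x3 uint8, red, green, blue), "z_map" (480x640 float32, m along the optical axis (not along the pixel's ray), 0 where there is no reading), "mtx" (3x3 intrinsics, pixels), "R" (3x3) and "t" (3): a world point X has camera coordinates R X + t; the wrist camera has in their place "mount" (4x4, takes a point from camera to tool coordinates, whose origin is the TCP and whose axes are the flange's). Camera axes: x right, y down, z forward; pixel columns grow to the right and rows downward; lengths in m; the calibration is good to about 2 mm. A picture is of the moment at which its call begins: read the wrist's pose just before it.
- arm.hand_in(): hands the job in, once; it reports no verdict.
The state is a dict: "time_s": time; "qpos": joint angles; "qd": joint speeds; "joint_torque": joint torques, N m; "tool_pos": TCP position; "eef_rot": TCP orientation; "ft_force": force on the tool from outside, world axes, zero at the start; "torque": the same for the moment, N m; "finger_gap": finger opening in m.
Only numpy, scipy, OpenCV 4.12 (cv2) and the standard library are available. Lean on these libraries where they do the work, as an engineer would, in place of code of your own. Each camera call takes 0.05 s, during which the arm holds its last target. There are 200 camera calls.

## Working session

There is one attempt and no reset: what is moved stays moved. The work goes in short steps, Python scripts to look and compute and a tool call to move; the robot and the scene stay as the last step left them, time stands still between calls to the robot, and variables do not carry over. Pictures are saved under pics/ and viewed, about 12 in all and at most 16, crops included, and the job is handed in when it is done.

Besides the shell and the picture viewer there is one more tool, called after "Request:" by a JSON object that holds its "method" and its "body", one argument or row to a line. send_rows: Moves the arm, as the interface text tells. Its arguments: {"type":"object","properties":{"targets":{"type":"array","items":{"type":"array","items":{"type":"number"}}},"hand":{"type":"number"},"force":{"type":"number"}},"required":["targets"]}

```bash
ls; mkdir -p pics; cat > h.py <<'E'
import numpy as np, cv2
from scipy.spatial.transform import Rotation as Ro
from workcell import arm
def T():
    s=arm.state(); M=np.eye(4); M[:3,:3]=Ro.from_euler('xyz',s['eef_rot']).as_matrix(); M[:3,3]=s['tool_pos']; return M
def snap(n,fn=None):
    M=T(); p=arm.snapshot(n)
    if 'mount' in p:
        W=M@p['mount']; p['C']=W
    else:
        W=np.eye(4); W[:3,:3]=p['R'].T; W[:3,3]=-p['R'].T@p['t']; p['C']=W
    if fn: cv2.imwrite('pics/'+fn,p['color'][:,:,::-1])
    return p
def pts(p):
    z=p['z_map']; v,u=np.mgrid[:480,:640]; K=p['mtx']
    c=np.stack([(u-K[0,2])/K[0,0]*z,(v-K[1,2])/K[1,1]*z,z],-1)
    return c@p['C'][:3,:3].T+p['C'][:3,3]
def plane(p,u,v,h):
    K=p['mtx']; d=p['C'][:3,:3]@np.array([(u-K[0,2])/K[0,0],(v-K[1,2])/K[1,1],1]); o=p['C'][:3,3]
    return o+d*(h-o[2])/d[2]
def proj(p,X):
    c=np.linalg.inv(p['C'])@np.r_[X,1]; q=p['mtx']@c[:3]; return q[:2]/q[2]
def st():
    s=arm.state(); print('t',round(s['time_s'],2),'pos',np.round(s['tool_pos'],4),'rpy',np.round(s['eef_rot'],4),'F',np.round(s['ft_force'],1),'gap',round(s['finger_gap'],4),'q',np.round(s['qpos'],2))
E
python3 - <<'E'
from h import *
st()
for n in ['top','side']:
    p=snap(n,n+'0.png'); np.savez(n+'0.npz',**p); print(n,p['mtx'][0,0],np.round(p['C'],3).tolist())
E
```

```text
pics
t 0.0 pos [0.1858 0.491  0.4039] rpy [-3.1400e+00 -1.0000e-04  2.7798e+00] F [0.1 0.3 0.3] gap 0.0854 q [ 1.14  0.05  1.4  -0.    1.69 -0.07]
top 607.7879364375592 [[0.021, -0.988, 0.151, 0.261], [-1.0, -0.022, -0.01, 0.1], [0.013, -0.15, -0.989, 1.555], [0.0, 0.0, 0.0, 1.0]]
side 488.7991832357217 [[-0.985, -0.109, 0.132, 0.354], [-0.171, 0.666, -0.726, 0.75], [-0.009, -0.738, -0.675, 0.725], [0.0, 0.0, 0.0, 1.0]]
```

View pics/top0.png

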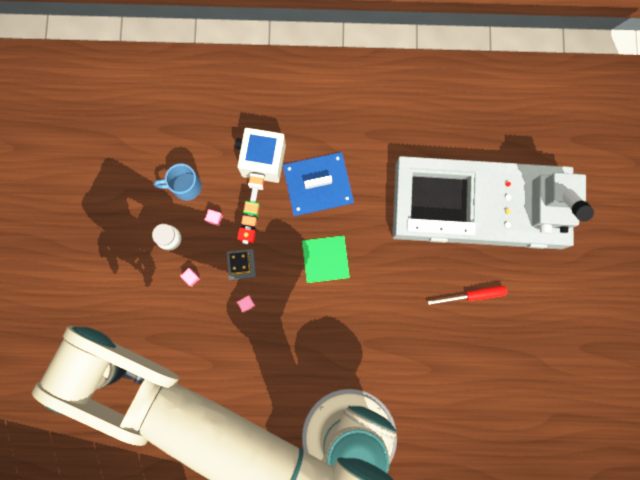

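View pics/side0.png

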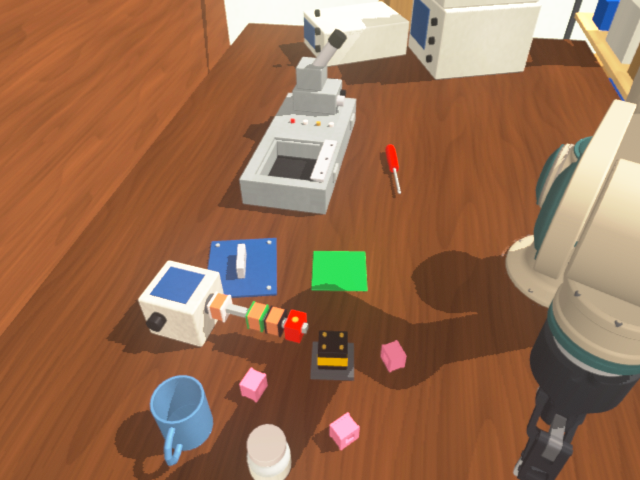

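Top view: transformer (240,264), collar (246,235), bobbins green and black near (250,213), white by the root (257,182). Mat is at (326,259), cover (318,184), well (440,198) with the lip along its lower edge. The pink cubes at (213,217), (190,277) and (246,304) are off the bar, so they are look-alikes; the orange-copper ones on the bar are the real bobbins.

```bash
cat > m.py <<'E'
from h import *
p=dict(np.load('top0.npz')); P=pts(p); hsv=cv2.cvtColor(p['color'],cv2.COLOR_RGB2HSV)
def comp(mask,name,mn=60):
    n,l,s,c=cv2.connectedComponentsWithStats(mask.astype(np.uint8))
    for i in range(1,n):
        if s[i,4]>mn:
            m=l==i; r=cv2.minAreaRect(np.argwhere(m)[:,::-1].astype(np.float32)); z=np.median(P[m][:,2])
            b=[plane(p,*q,z)[:2] for q in cv2.boxPoints(r)]
            print(name,s[i,4],'px',np.round(c[i],0),'z',round(float(z),3),'ctr',np.round(np.mean(b,0),4),'edges',[ (round(float(np.linalg.norm(b[j+1]-b[j])),3),round(float(np.degrees(np.arctan2(*(b[j+1]-b[j])[::-1]))),1)) for j in (0,1)])
H,S,V=hsv[...,0],hsv[...,1],hsv[...,2]
comp((H>50)&(H<70)&(S>180)&(V>120),'green',200)
comp((H>102)&(H<125)&(S>150)&(V>80),'blue',200)
comp(((H<4)|(H>176))&(S>200)&(V>150),'red',60)
comp((V<60)&(P[...,2]>0.045)&(P[...,2]<.075)&(np.abs(P[...,0]-.5)<.2),'blk',100)
Z=P[...,2]
comp((Z>.06)&(Z<.076)&(S<60),'case',500)
comp((Z>.015)&(Z<.03)&(P[...,0]>.4)&(P[...,1]<-.1),'well',500)
comp((Z>.088)&(Z<.1)&(P[...,1]>.1),'winder',300)
np.save('P.npy',P)
E
python3 m.py
python3 - <<'E'
import cv2;i=cv2.imread('pics/top0.png')[120:300,140:380];cv2.imwrite('pics/c1.png',cv2.resize(i,None,fx=3.3,fy=3.3,interpolation=2))
E
```

```text
blue 634 px [261. 149.] z 0.097 ctr [0.6992 0.2354] edges [(0.063, -7.0), (0.064, -98.4)]
blue 2694 px [318. 184.] z 0.005 ctr [0.6373 0.0912] edges [(0.158, -76.0), (0.138, -167.2)]
red 243 px [487. 292.] z 0.023 ctr [ 0.3595 -0.34  ] edges [(0.102, -79.4), (0.026, -171.9)]
blk 258 px [239. 262.] z 0.06 ctr [0.4203 0.283 ] edges [(0.042, -82.3), (0.046, -171.5)]
case 7600 px [485. 200.] z 0.07 ctr [ 0.5849 -0.3306] edges [(0.204, -3.4), (0.453, -92.3)]
well 2374 px [439. 199.] z 0.023 ctr [ 0.6002 -0.2243] edges [(0.117, -3.5), (0.149, -92.2)]
winder 1442 px [261. 151.] z 0.095 ctr [0.6936 0.2344] edges [(0.108, -7.5), (0.101, -99.1)]
```

View pics/c1.png

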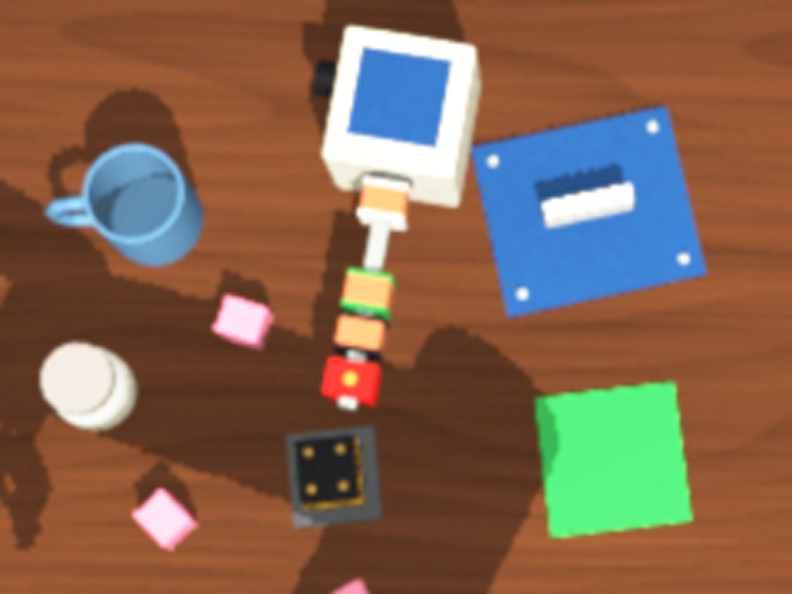

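```bash
cat >> h.py <<'E'
def plan(x,y,z,jaw=None,n=None):
    "rows to bring TCP to x,y,z with jaw direction angle (deg, mod 180) from the present pose"
    M=T(); yaw=np.degrees(np.arctan2(M[1,0],M[0,0])); j0=yaw-90
    dj=0 if jaw is None else (jaw-j0+90)%180-90
    D=np.array([x,y,z])-M[:3,3]; k=max(int(np.ceil(max(np.linalg.norm(D)/.0495,abs(dj)/8.5))),n or 1)
    rows=[]
    for i in range(k):
        a=np.radians(yaw+dj*i/k); t=Ro.from_euler('xyz',[np.pi,0,a]).as_matrix().T@(D/k)*100
        rows.append([round(float(v),2) for v in t]+[round(-dj/k,2)])
    print('->',(x,y,z,jaw),k,'rows',rows if dj else f'{k} x {rows[0]}')
E
python3 - <<'E'
from h import *
plan(.42,.27,.38,98)
p=dict(np.load('top0.npz'))
# mat centre, bar
print(plane(p,326,259.4,.003))
f=lambda u,v:(u/3.3+140,v/3.3+120)
print('tip',plane(p,*f(347,404),.068),'root',plane(p,*f(381,205),.065+.0))
E
```

```text
-> (0.42, 0.27, 0.38, 98) 7 rows [[-4.25, -1.77, 0.34, np.float64(-4.1)], [-4.11, -2.07, 0.34, np.float64(-4.1)], [-3.95, -2.36, 0.34, np.float64(-4.1)], [-3.77, -2.63, 0.34, np.float64(-4.1)], [-3.57, -2.9, 0.34, np.float64(-4.1)], [-3.36, -3.14, 0.34, np.float64(-4.1)], [-3.12, -3.38, 0.34, np.float64(-4.1)]]
[0.4378712  0.06582856 0.003     ]
tip [0.46817318 0.26757704 0.068     ] root [0.62199401 0.24805026 0.065     ]
```

Request:
{"method": "send_rows", "body": {
  "targets": [
    [-4.25,-1.8,0.3,-4.1],
    [-4.1,-2.1,0.3,-4.1],
    [-3.95,-2.35,0.3,-4.1],
    [-3.75,-2.6,0.3,-4.1],
    [-3.55,-2.9,0.3,-4.1]
  ]
}}

```text
time_s: 0.6
tool_pos: [0.3534, 0.3315, 0.3893]
eef_rot: [-3.141, -0.0, 3.141]
ft_force: [0.2, -0.2, 0.0]
finger_gap: 0.0851
```

Request:
{"method": "send_rows", "body": {
  "targets": [
    [-3.4,-3.1,0.4,-4.1],
    [-3.1,-3.4,0.4,-4.1],
    [0,0,0,0],
    [0,0,0,0]
  ]
}}

```text
time_s: 1.0
tool_pos: [0.42, 0.2694, 0.3811]
eef_rot: [-3.142, -0.001, -3.005]
ft_force: [-0.5, 0.7, -0.8]
finger_gap: 0.0855
```

```bash
python3 - <<'E'
from h import *
st(); p=snap('wrist','w1.png'); np.savez('w1.npz',**p); print(p['mtx'][0,0],np.round(p['mount'],3).tolist())
E
```

```text
t 1.0 pos [0.42   0.2694 0.3811] rpy [-3.1415e+00 -1.3000e-03 -3.0052e+00] F [-0.5  0.7 -0.8] gap 0.0855 q [ 0.5  -0.01  1.51  0.    1.64 -1.21]
389.7823614120831 [[-0.0, -0.947, -0.322, 0.082], [1.0, -0.0, 0.0, -0.0], [-0.0, -0.322, 0.947, 0.03], [0.0, 0.0, 0.0, 1.0]]
```

View pics/w1.png

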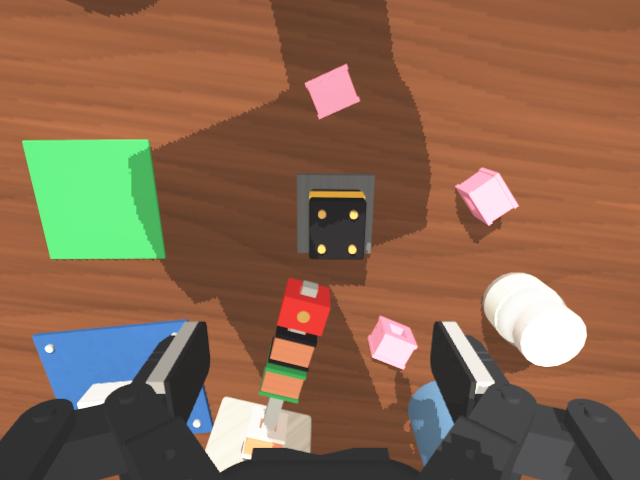

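Wrist view: transformer block (337,227), with foot plate corners at (298,176) and (375,176). Collar is at (305,307), bar tip (310,289), black bobbin (292,345), green (283,385), mat (95,200). The pink cubes stay aside.

```bash
python3 - <<'E'
from h import *
p=dict(np.load('w1.npz')); P=pts(p); Z=P[...,2]
hsv=cv2.cvtColor(p['color'],cv2.COLOR_RGB2HSV);H,S,V=[hsv[...,i] for i in range(3)]
def rect(m,name,z):
    n,l,s,c=cv2.connectedComponentsWithStats(m.astype(np.uint8)); i=1+np.argmax(s[1:,4]); m=l==i
    w=np.array([plane(p,u,v,z)[:2] for v,u in np.argwhere(m)])
    (cx,cy),sz,a=cv2.minAreaRect((w*1000).astype(np.float32)); print(name,s[i,4],'z',np.round(np.median(Z[m]),4),'ctr',np.round([cx,cy],1),'size',np.round(sz,1),'ang',round(a,1)); return w
box=(np.mgrid[:480,:640][1]>280)&(np.mgrid[:480,:640][1]<390)&(np.mgrid[:480,:640][0]<275)
rect(box&(Z>.054)&(Z<.068)&(V<255),'trafo top',.06)
rect(box&(Z>.005)&(Z<.07)&(np.mgrid[:480,:640][0]>165),'trafo all',.01)
rect((H>50)&(H<75)&(S>120)&(np.mgrid[:480,:640][1]<200),'mat',.003)
rect(((H<5)|(H>175))&(S>200)&(V>100)&(Z>.075),'collar top',.0815)
g=np.mgrid[:480,:640]; bar=(g[1]>300)&(g[1]<320)&(g[0]>278)&(g[0]<297)&(S<60)&(V>100)
rect(bar,'bar end',.071)
for lo,hi,n in ((.075,.085,'items'),):
    m=(Z>lo)&(Z<hi)&(g[1]>250)&(g[1]<340)&(g[0]>270)&(g[0]<410); w=P[m]; 
    rect(m,n,.08)
E
```

```text
trafo top 3284 z 0.0605 ctr [422.2 282.9] size [48.9 43.1] ang 7.3
trafo all 6289 z 0.0592 ctr [425.9 283.3] size [79.1 68.2] ang 7.7
mat 14378 z 0.0035 ctr [442.  68.] size [108.8 110.1] ang 7.8
collar top 9 z 0.0803 ctr [474.9 264.2] size [5.6 0.8] ang 85.3
bar end 208 z 0.0708 ctr [469.7 267.8] size [12.1 11.7] ang 82.5
items 2644 z 0.0798 ctr [538.7 258.1] size [34.2 65.1] ang 81.8
```

```bash
python3 - <<'E'
from h import *
plan(.422,.283,.195,97.5)
E
```

```text
-> (0.422, 0.283, 0.195, 97.5) 4 rows [[-0.11, 0.31, 4.66, np.float64(0.1)], [-0.11, 0.31, 4.66, np.float64(0.1)], [-0.11, 0.31, 4.66, np.float64(0.1)], [-0.11, 0.31, 4.66, np.float64(0.1)]]
```

Request:
{"method": "send_rows", "body": {
  "targets": [
    [-0.2,0.6,4.6,0.3],
    [-0.2,0.7,4.6,0],
    [0,0,4.7,0],
    [0,0,4.7,0],
    [0,0,0,0]
  ],
  "hand": 8.5
}}

```text
time_s: 1.55
tool_pos: [0.4186, 0.2833, 0.1894]
eef_rot: [-3.137, -0.012, -3.006]
ft_force: [0.0, 0.1, -0.9]
finger_gap: 0.085
```

Request:
{"method": "send_rows", "body": {
  "targets": [
    [0,0,0,0],
    [0,0,0,0],
    [0,0,0,0],
    [0,0,0,0],
    [0,0,0,0]
  ],
  "hand": 0,
  "force": 60
}}

```text
time_s: 2.05
tool_pos: [0.4227, 0.284, 0.1991]
eef_rot: [3.139, 0.005, -3.008]
ft_force: [-0.9, -0.2, 7.5]
finger_gap: 0.0436
```

```bash
python3 - <<'E'
from h import *
st(); plan(.422,.283,.235); plan(.442,.068,.24,97.5)
E
```

```text
t 2.05 pos [0.4227 0.284  0.1991] rpy [ 3.1394  0.0054 -3.0076] F [-0.9 -0.2  7.5] gap 0.0436 q [ 0.52  0.18  1.69 -0.    1.27 -1.19]
-> (0.422, 0.283, 0.235, None) 1 rows 1 x [0.08, -0.09, -3.59, 0.0]
-> (0.442, 0.068, 0.24, 97.5) 5 rows [[0.19, -4.33, -0.82, np.float64(0.04)], [0.19, -4.33, -0.82, np.float64(0.04)], [0.19, -4.33, -0.82, np.float64(0.04)], [0.19, -4.33, -0.82, np.float64(0.04)], [0.18, -4.33, -0.82, np.float64(0.04)]]
```

Request:
{"method": "send_rows", "body": {
  "targets": [
    [0,0,-1.2,0],
    [0,0,-2,0],
    [0,0,-1,0],
    [0,-2,0,0],
    [0,-4,0,0]
  ]
}}

```text
time_s: 2.55
tool_pos: [0.4295, 0.2247, 0.2388]
eef_rot: [3.14, 0.002, -3.004]
ft_force: [0.9, -1.0, -4.8]
finger_gap: 0.0431
```

Request:
{"method": "send_rows", "body": {
  "targets": [
    [0.2,-4.3,0,0],
    [0.3,-4.3,0,0],
    [0.3,-4,0,0],
    [0.2,-2,0,0],
    [0,0,0,0]
  ]
}}

```text
time_s: 3.05
tool_pos: [0.4393, 0.0758, 0.2381]
eef_rot: [-3.141, 0.0, -3.011]
ft_force: [-0.1, 1.2, -3.8]
finger_gap: 0.0435
```

```bash
python3 - <<'E'
from h import *
st(); plan(.442,.069,.204,97.5,3)
p=snap('wrist','w2.png')
E
```

```text
t 3.05 pos [0.4393 0.0758 0.2381] rpy [-3.1411e+00  3.0000e-04 -3.0114e+00] F [-0.1  1.2 -3.8] gap 0.0435 q [ 0.09 -0.05  1.84 -0.    1.35 -1.61]
-> (0.442, 0.069, 0.204, 97.5) 3 rows [[-0.06, -0.24, 1.14, np.float64(-0.01)], [-0.06, -0.24, 1.14, np.float64(-0.01)], [-0.06, -0.24, 1.14, np.float64(-0.01)]]
```

View pics/w2.png

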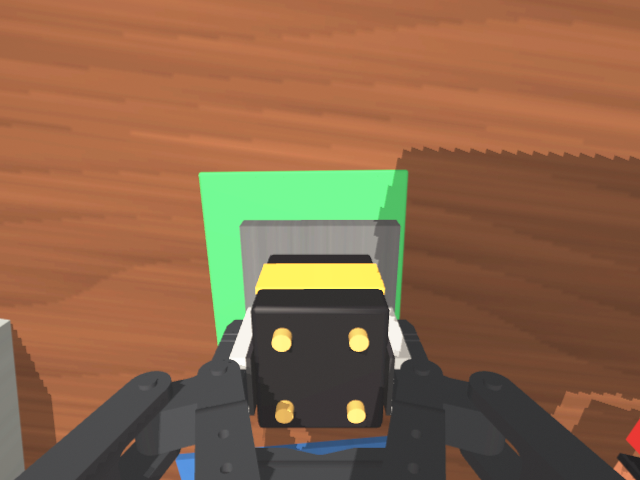

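Transformer held level over the mat, 7 mm short in y. Lowering it.

Request:
{"method": "send_rows", "body": {
  "targets": [
    [-0.1,-0.4,1,0],
    [-0.1,-0.3,1,0],
    [0,0,0.8,0],
    [0,0,0.4,0],
    [0,0,0,0]
  ]
}}

```text
time_s: 3.6
tool_pos: [0.4419, 0.0716, 0.2046]
eef_rot: [3.141, -0.002, -3.007]
ft_force: [0.2, -0.7, -5.1]
finger_gap: 0.0433
```

Request:
{"method": "send_rows", "body": {
  "targets": [
    [0,0,0.2,0],
    [0,0,0.2,0],
    [0,0,0,0],
    [0,0,0,0]
  ]
}}

```text
time_s: 4.0
tool_pos: [0.4424, 0.0714, 0.2022]
eef_rot: [3.141, 0.001, -3.008]
ft_force: [-0.6, 0.2, 0.3]
finger_gap: 0.0435
```

Request:
{"method": "send_rows", "body": {
  "targets": [
    [0,0,0,0],
    [0,0,0,0],
    [0,0,0,0],
    [0,0,-2,0],
    [0,0,-3,0]
  ],
  "hand": 8.5
}}

```text
time_s: 4.5
tool_pos: [0.4416, 0.0712, 0.2508]
eef_rot: [3.141, -0.004, -3.008]
ft_force: [1.0, 0.1, 0.5]
finger_gap: 0.0852
```

Request:
{"method": "send_rows", "body": {
  "targets": [
    [0,0,-4,0],
    [0,0,-4,0],
    [0,0,0,0],
    [0,0,0,0]
  ]
}}

```text
time_s: 4.9
tool_pos: [0.4423, 0.0712, 0.3325]
eef_rot: [-3.141, 0.002, -3.008]
ft_force: [-0.7, 0.2, -1.1]
finger_gap: 0.0848
```

```bash
python3 - <<'E'
from h import *
st(); plan(.475,.266,.36,81.8)
E
```

```text
t 4.9 pos [0.4423 0.0712 0.3325] rpy [-3.1415e+00  2.4000e-03 -3.0078e+00] F [-0.7  0.2 -1.1] gap 0.0848 q [ 0.08 -0.14  1.73  0.    1.55 -1.63]
-> (0.475, 0.266, 0.36, 81.8) 5 rows [[-1.17, 3.77, -0.55, np.float64(3.17)], [-0.96, 3.83, -0.55, np.float64(3.17)], [-0.74, 3.88, -0.55, np.float64(3.17)], [-0.53, 3.91, -0.55, np.float64(3.17)], [-0.31, 3.94, -0.55, np.float64(3.17)]]
```

Request:
{"method": "send_rows", "body": {
  "targets": [
    [-1.2,3.75,-0.6,3.2],
    [-0.95,3.85,-0.6,3.2],
    [-0.75,3.9,-0.5,3.2],
    [-0.5,3.9,-0.5,3.1],
    [-0.3,3.95,-0.5,3.1]
  ]
}}

```text
time_s: 5.4
tool_pos: [0.4749, 0.2678, 0.3568]
eef_rot: [-3.14, -0.002, 2.997]
ft_force: [0.7, -0.7, 0.1]
finger_gap: 0.0848
```

Request:
{"method": "send_rows", "body": {
  "targets": [
    [0,0,0,0],
    [0,0,0,0],
    [0,0,0,0]
  ]
}}

```text
time_s: 5.7
tool_pos: [0.4749, 0.2654, 0.3574]
eef_rot: [-3.14, -0.002, 2.999]
ft_force: [-0.4, 0.0, -0.1]
finger_gap: 0.0847
```

```bash
python3 - <<'E'
from h import *
st(); p=snap('wrist','w3.png'); np.savez('w3.npz',**p)
P=pts(p); Z=P[...,2]; g=np.mgrid[:480,:640]
hsv=cv2.cvtColor(p['color'],cv2.COLOR_RGB2HSV);H,S,V=[hsv[...,i] for i in range(3)]
m=(((H<5)|(H>175))&(S>180)&(V>100)).astype(np.uint8)
print(cv2.connectedComponentsWithStats(m)[2:])
E
```

```text
t 5.7 pos [0.4749 0.2654 0.3574] rpy [-3.1401e+00 -1.8000e-03  2.9994e+00] F [-0.4  0.  -0.1] gap 0.0847 q [ 0.44  0.13  1.42 -0.    1.6  -0.99]
(array([[     0,      0,    640,    480, 304899],
       [   296,    230,     55,     51,   2301]], dtype=int32), array([[319.47661685, 239.37368768],
       [322.59843546, 256.23728814]]))
```

View pics/w3.png

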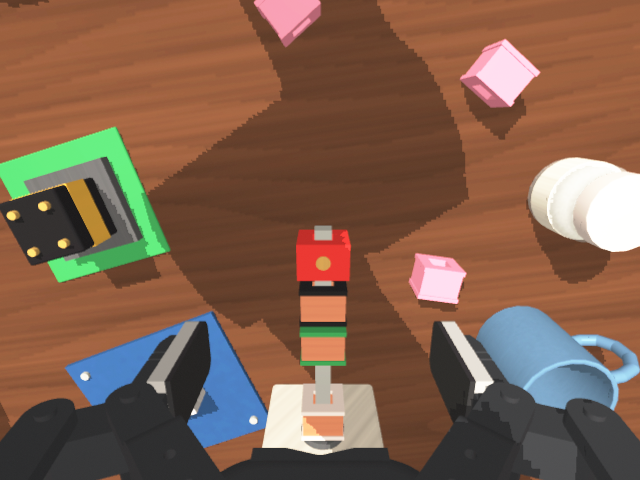

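Wrist view: jaws square to the bar. Collar top at (323,264), black bobbin (323,305), green (323,347), white (323,425); the transformer stands on the mat at left.

```bash
python3 - <<'E'
from h import *
p=dict(np.load('w3.npz')); print(p['mtx'])
P=pts(p); c=p['color']
print([ (r,c[r,310].tolist(),np.round(P[r,310],3).tolist()) for r in range(226,300,3)])
for n,u,v,z in [('tip',323,226.5,.071),('col f',323,249,.0815),('col b',323,280,.0815),('blk f',323,284,.08),('blk b',323,325,.08),('grn f',323,328,.08),('grn b',323,366,.08),('wht f',323,388,.08),('cl',297.5,265,.0815),('cr',349.5,265,.0815)]:
    print(n,np.round(plane(p,u,v,z)*1000,1))
E
```

```text
[[389.78236141   0.         319.738521  ]
 [  0.         389.78236141 245.19436307]
 [  0.           0.           1.        ]]
[(226, [101, 64, 44], [0.485, 0.255, -0.0]), (229, [138, 58, 42], [0.487, 0.255, 0.001]), (232, [193, 47, 42], [0.475, 0.258, 0.052]), (235, [193, 46, 40], [0.475, 0.258, 0.059]), (238, [193, 45, 41], [0.475, 0.258, 0.066]), (241, [193, 46, 41], [0.475, 0.259, 0.074]), (244, [206, 49, 43], [0.475, 0.259, 0.08]), (247, [236, 56, 50], [0.476, 0.259, 0.082]), (250, [236, 57, 51], [0.478, 0.258, 0.082]), (253, [236, 56, 50], [0.48, 0.258, 0.083]), (256, [236, 56, 50], [0.482, 0.258, 0.082]), (259, [236, 57, 51], [0.484, 0.257, 0.083]), (262, [236, 57, 51], [0.487, 0.257, 0.082]), (265, [235, 56, 50], [0.489, 0.257, 0.082]), (268, [235, 57, 51], [0.491, 0.256, 0.083]), (271, [235, 56, 51], [0.493, 0.256, 0.082]), (274, [236, 57, 51], [0.495, 0.256, 0.082]), (277, [235, 57, 50], [0.497, 0.255, 0.083]), (280, [215, 51, 46], [0.5, 0.255, 0.081]), (283, [31, 29, 30], [0.509, 0.253, 0.067]), (286, [31, 30, 30], [0.509, 0.253, 0.072]), (289, [33, 31, 31], [0.508, 0.254, 0.078]), (292, [39, 36, 36], [0.51, 0.253, 0.08]), (295, [83, 58, 48], [0.512, 0.253, 0.081]), (298, [226, 137, 97], [0.515, 0.253, 0.079])]
tip [466.5 268.7  71. ]
col f [478.9 266.9  81.5]
col b [501.2 263.7  81.5]
blk f [504.9 263.2  80. ]
blk b [536.8 258.8  80. ]
grn f [539.2 258.4  80. ]
grn b [571.3 253.9  80. ]
wht f [590.9 251.2  80. ]
cl [487.9 248.2  81.5]
cr [492.8 283.   81.5]
```

```bash
python3 - <<'E'
from h import *
plan(.4884,.2656,.223,81.8)
E
```

```text
-> (0.4884, 0.2656, 0.223, 81.8) 3 rows [[-0.44, 0.08, 4.49, np.float64(0.01)], [-0.44, 0.08, 4.49, np.float64(0.01)], [-0.44, 0.08, 4.49, np.float64(0.01)]]
```

Request:
{"method": "send_rows", "body": {
  "targets": [
    [-0.7,0.1,4.5,0],
    [-0.6,0.1,4.5,0],
    [0,0,3.2,0],
    [0,0,1.2,0],
    [0,0,0,0]
  ]
}}

```text
time_s: 6.25
tool_pos: [0.4878, 0.2655, 0.2233]
eef_rot: [-3.14, -0.003, 2.999]
ft_force: [1.9, -0.1, 0.5]
finger_gap: 0.0849
```

Request:
{"method": "send_rows", "body": {
  "targets": [
    [0,0,0,0],
    [0,0,0,0],
    [0,0,0,0],
    [0,0,0,0],
    [0,0,0,0]
  ],
  "hand": 0,
  "force": 40
}}

```text
time_s: 6.75
tool_pos: [0.4885, 0.2665, 0.2264]
eef_rot: [3.14, 0.002, 3.0]
ft_force: [-1.1, -1.3, 7.2]
finger_gap: 0.0352
```

```bash
python3 - <<'E'
from h import *
st()
E
```

```text
t 6.75 pos [0.4885 0.2665 0.2264] rpy [3.1403e+00 2.3000e-03 2.9998e+00] F [-1.1 -1.3  7.2] gap 0.0352 q [ 0.43  0.27  1.52 -0.    1.35 -1.  ]
```

Request:
{"method": "send_rows", "body": {
  "targets": [
    [0,0,-0.2,0],
    [0,0,-0.2,0],
    [0,0,0,0],
    [0,0,0,0]
  ]
}}

```text
time_s: 7.15
tool_pos: [0.4881, 0.2664, 0.2285]
eef_rot: [-3.142, -0.0, 3.0]
ft_force: [0.5, 0.2, -0.8]
finger_gap: 0.0354
```

Request:
{"method": "send_rows", "body": {
  "targets": [
    [0.5,0,0,0],
    [1,0,0,0],
    [1,0,0,0],
    [0,0,0,0]
  ]
}}

```text
time_s: 7.55
tool_pos: [0.462, 0.2702, 0.2286]
eef_rot: [-3.141, -0.001, 3.001]
ft_force: [0.1, -0.8, 0.0]
finger_gap: 0.0355
```

Request:
{"method": "send_rows", "body": {
  "targets": [
    [1.5,0,0,0],
    [2,0,0,0],
    [0.5,0,-2,0],
    [0,0,-4,0],
    [0,0,-4,0]
  ]
}}

```text
time_s: 8.05
tool_pos: [0.4232, 0.2755, 0.3295]
eef_rot: [-3.141, -0.001, 3.0]
ft_force: [1.1, 0.2, 0.1]
finger_gap: 0.0355
```

```bash
python3 - <<'E'
from h import *
st(); plan(.55,-.22,.37,87.5)
E
```

```text
t 8.05 pos [0.4232 0.2755 0.3295] rpy [-3.1408e+00 -1.1000e-03  3.0002e+00] F [1.1 0.2 0.1] gap 0.0355 q [ 0.5   0.03  1.57 -0.    1.54 -0.93]
-> (0.55, -0.22, 0.37, 87.5) 11 rows [[-1.78, -4.3, -0.37, np.float64(-0.51)], [-1.74, -4.31, -0.37, np.float64(-0.51)], [-1.7, -4.33, -0.37, np.float64(-0.51)], [-1.66, -4.34, -0.37, np.float64(-0.51)], [-1.62, -4.36, -0.37, np.float64(-0.51)], [-1.58, -4.37, -0.37, np.float64(-0.51)], [-1.54, -4.39, -0.37, np.float64(-0.51)], [-1.51, -4.4, -0.37, np.float64(-0.51)], [-1.47, -4.41, -0.37, np.float64(-0.51)], [-1.43, -4.43, -0.37, np.float64(-0.51)], [-1.39, -4.44, -0.37, np.float64(-0.51)]]
```

Request:
{"method": "send_rows", "body": {
  "targets": [
    [-1.8,-4.3,-0.4,-0.5],
    [-1.75,-4.3,-0.4,-0.5],
    [-1.7,-4.3,-0.4,-0.5],
    [-1.65,-4.35,-0.4,-0.5],
    [-1.6,-4.35,-0.4,-0.5]
  ]
}}

```text
time_s: 8.55
tool_pos: [0.4812, 0.0489, 0.3492]
eef_rot: [3.141, 0.001, 3.044]
ft_force: [1.1, 0.4, -1.4]
finger_gap: 0.0353
```

Request:
{"method": "send_rows", "body": {
  "targets": [
    [-1.6,-4.4,-0.4,-0.5],
    [-1.55,-4.4,-0.4,-0.5],
    [-1.5,-4.4,-0.3,-0.5],
    [-1.45,-4.4,-0.3,-0.5],
    [-1.4,-4.4,-0.3,-0.5]
  ]
}}

```text
time_s: 9.05
tool_pos: [0.5383, -0.1766, 0.366]
eef_rot: [-3.142, 0.001, 3.087]
ft_force: [1.4, 0.6, -0.2]
finger_gap: 0.0357
```

Request:
{"method": "send_rows", "body": {
  "targets": [
    [-1.4,-4.4,-0.3,-0.6],
    [0,0,0,0],
    [0,0,0,0]
  ]
}}

```text
time_s: 9.35
tool_pos: [0.5498, -0.2201, 0.3682]
eef_rot: [3.141, -0.001, 3.096]
ft_force: [0.3, -0.2, -0.6]
finger_gap: 0.0352
```

```bash
python3 - <<'E'
from h import *
st(); p=snap('wrist','w4.png'); np.savez('w4.npz',**p)
E
```

```text
t 9.35 pos [ 0.5498 -0.2201  0.3682] rpy [ 3.1409e+00 -7.0000e-04  3.0959e+00] F [ 0.3 -0.2 -0.6] gap 0.0352 q [-0.44  0.25  1.25  0.    1.64 -1.97]
```

View pics/w4.png

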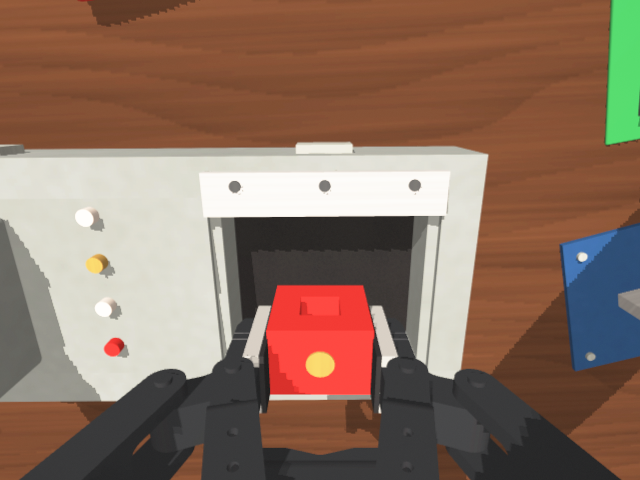

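```bash
python3 - <<'E'
from h import *
p=dict(np.load('w4.npz')); K=p['mtx']
c=cv2.cvtColor(p['color'],cv2.COLOR_RGB2GRAY).astype(int)
for n,u,v,z in [('lipL',204,217,.078),('lipR',447,215.5,.078),('lipTopL',200,173,.078),('lipTopR',448,171.5,.078),('caseNE',487,154,.07),('caseSE',462,401,.07),('caseN0',100,156,.07)]:
    print(n,np.round(plane(p,u,v,z)*1000,1))
P=pts(p)
for r in (240,270):
  print(r,[(u,int(c[r,u]),np.round(P[r,u]*1000).astype(int).tolist()) for u in list(range(205,245,4))+list(range(405,470,4))])
q=dict(np.load('top0.npz'));Q=pts(q);g=cv2.cvtColor(q['color'],cv2.COLOR_RGB2GRAY)
for r in (440,):
  print([(v,int(g[v,r]),np.round(Q[v,r]*1000).astype(int).tolist()) for v in range(152,246,2)])
E
```

```text
lipL [ 532.  -298.6   78. ]
lipR [ 538.6 -131.8   78. ]
lipTopL [ 502. -297.   78.]
lipTopR [ 508.6 -132.9   78. ]
caseNE [ 499.3 -104.8   70. ]
caseSE [ 702.5 -107.1   70. ]
caseN0 [ 488.6 -365.    70. ]
240 [(205, 222, [551, -303, 71]), (209, 176, [551, -300, 70]), (213, 149, [553, -299, 64]), (217, 222, [553, -296, 64]), (221, 222, [553, -293, 65]), (225, 101, [556, -292, 56]), (229, 102, [560, -292, 43]), (233, 101, [564, -292, 30]), (237, 42, [567, -291, 22]), (241, 42, [567, -287, 23]), (405, 41, [573, -148, 23]), (409, 41, [574, -145, 21]), (413, 99, [572, -143, 29]), (417, 104, [567, -143, 42]), (421, 127, [564, -142, 52]), (425, 127, [561, -142, 63]), (429, 222, [560, -140, 65]), (433, 222, [560, -137, 65]), (437, 162, [560, -134, 66]), (441, 223, [558, -133, 71]), (445, 222, [559, -130, 71]), (449, 222, [559, -127, 72]), (453, 222, [559, -124, 71]), (457, 224, [560, -121, 70]), (461, 224, [560, -118, 70]), (465, 224, [559, -115, 71]), (469, 222, [560, -112, 70])]
270 [(205, 224, [574, -306, 71]), (209, 223, [574, -303, 70]), (213, 124, [576, -301, 67]), (217, 150, [577, -29
[... 1308 characters left out ...]
[607, -225, 21]), (198, 56, [601, -225, 25]), (200, 55, [596, -225, 25]), (202, 55, [592, -226, 19]), (204, 55, [585, -225, 24]), (206, 55, [581, -225, 22]), (208, 42, [576, -225, 21]), (210, 37, [571, -225, 20]), (212, 37, [564, -224, 29]), (214, 37, [560, -225, 20]), (216, 37, [553, -223, 30]), (218, 36, [549, -225, 22]), (220, 194, [544, -224, 24]), (222, 254, [527, -211, 85]), (224, 254, [523, -212, 80]), (226, 253, [518, -212, 80]), (228, 193, [515, -214, 71]), (230, 245, [509, -213, 78]), (232, 252, [503, -212, 80]), (234, 242, [499, -214, 73]), (236, 237, [495, -215, 68]), (238, 239, [492, -217, 58]), (240, 242, [487, -217, 54]), (242, 155, [485, -222, 33]), (244, 90, [484, -227, 8])]
```

```bash
cat >> h.py <<'E'
def case(x,y,C=(.5955,-.2183),a=-2.3):
    a=np.radians(a); return C[0]+x*np.cos(a)-y*np.sin(a), C[1]+x*np.sin(a)+y*np.cos(a)
E
python3 - <<'E'
from h import *
x,y=case(.03,-.035); plan(x,y,.34,87.7); plan(x,y,.205,87.7)
for a in (.03,-.03):
  for b in (-.035,.035): print(a,b,np.round(case(a,b),4))
E
```

```text
-> (np.float64(0.6240712191147938), np.float64(-0.2544757576049824), 0.34, 87.7) 2 rows [[-3.79, -1.6, 1.42, np.float64(-0.12)], [-3.78, -1.61, 1.42, np.float64(-0.12)]]
-> (np.float64(0.6240712191147938), np.float64(-0.2544757576049824), 0.205, 87.7) 4 rows [[-1.89, -0.8, 4.09, np.float64(-0.06)], [-1.89, -0.8, 4.09, np.float64(-0.06)], [-1.89, -0.81, 4.09, np.float64(-0.06)], [-1.89, -0.81, 4.09, np.float64(-0.06)]]
0.03 -0.035 [ 0.6241 -0.2545]
0.03 0.035 [ 0.6269 -0.1845]
-0.03 -0.035 [ 0.5641 -0.2521]
-0.03 0.035 [ 0.5669 -0.1821]
```

Request:
{"method": "send_rows", "body": {
  "targets": [
    [-3.8,-1.6,1.4,-0.1],
    [-3.75,-1.6,1.4,-0.1],
    [0,0,3.5,0],
    [0,0,3.5,0],
    [0,0,0,0]
  ]
}}

```text
time_s: 9.9
tool_pos: [0.6232, -0.2525, 0.2641]
eef_rot: [3.137, -0.01, 3.103]
ft_force: [-0.8, 0.4, -1.5]
finger_gap: 0.0355
```

Request:
{"method": "send_rows", "body": {
  "targets": [
    [0,0,2.5,0],
    [0,0,1.8,0],
    [0,0,1.5,0],
    [0,0,0.5,0],
    [0,0,0,0]
  ]
}}

```text
time_s: 10.4
tool_pos: [0.624, -0.2542, 0.2082]
eef_rot: [3.142, 0.0, 3.101]
ft_force: [-0.4, 0.6, 0.4]
finger_gap: 0.0352
```

```bash
python3 - <<'E'
from h import *
st()
E
```

```text
t 10.4 pos [ 0.624  -0.2542  0.2082] rpy [3.1415e+00 1.0000e-04 3.1015e+00] F [-0.4  0.6  0.4] gap 0.0352 q [-0.44  0.6   1.13  0.    1.41 -1.97]
```

Request:
{"method": "send_rows", "body": {
  "targets": [
    [0,0,0.2,0],
    [0,0,0.2,0],
    [0,0,0,0],
    [0,0,0,0]
  ]
}}

```text
time_s: 10.8
tool_pos: [0.624, -0.2547, 0.204]
eef_rot: [-3.142, 0.0, 3.101]
ft_force: [0.7, -0.0, -1.2]
finger_gap: 0.0355
```

Request:
{"method": "send_rows", "body": {
  "targets": [
    [0,0,0.15,0],
    [0,0,0,0],
    [0,0,0,0]
  ]
}}

```text
time_s: 11.1
tool_pos: [0.6241, -0.2548, 0.203]
eef_rot: [-3.141, 0.001, 3.101]
ft_force: [-0.4, -0.2, 3.6]
finger_gap: 0.0353
```

Request:
{"method": "send_rows", "body": {
  "targets": [
    [0,0,0,0],
    [0,0,0,0],
    [0,0,-1,0],
    [0,0,-3,0],
    [0,0,-4,0]
  ],
  "hand": 4.4
}}

```text
time_s: 11.6
tool_pos: [0.6235, -0.2545, 0.2811]
eef_rot: [3.14, -0.004, 3.101]
ft_force: [-0.1, 0.3, 0.2]
finger_gap: 0.0442
```

Request:
{"method": "send_rows", "body": {
  "targets": [
    [0,0,-4,0],
    [0,0,-2,0],
    [0,0,0,0]
  ],
  "hand": 7
}}

```text
time_s: 11.9
tool_pos: [0.6241, -0.2547, 0.3478]
eef_rot: [-3.138, 0.008, 3.101]
ft_force: [1.2, 0.5, -0.8]
finger_gap: 0.0699
```

```bash
python3 - <<'E'
from h import *
st(); plan(.5227,.2614,.32,81.8)
p=snap('wrist'); P=pts(p); hsv=cv2.cvtColor(p['color'],cv2.COLOR_RGB2HSV)
m=((hsv[...,0]<5)|(hsv[...,0]>175))&(hsv[...,1]>200)&(hsv[...,2]>120)
n,l,s,c=cv2.connectedComponentsWithStats(m.astype(np.uint8))
for i in range(1,n):
  if s[i,4]>300: print(s[i],c[i],np.round(np.median(P[l==i],0),3))
E
```

```text
t 11.9 pos [ 0.6241 -0.2547  0.3478] rpy [-3.1383  0.0079  3.101 ] F [ 1.2  0.5 -0.8] gap 0.0699 q [-0.44  0.5   0.98  0.    1.65 -1.97]
-> (0.5227, 0.2614, 0.32, 81.8) 11 rows [[1.11, 4.65, 0.25, np.float64(0.53)], [1.15, 4.64, 0.25, np.float64(0.53)], [1.2, 4.63, 0.25, np.float64(0.53)], [1.24, 4.62, 0.25, np.float64(0.53)], [1.28, 4.61, 0.25, np.float64(0.53)], [1.33, 4.59, 0.25, np.float64(0.53)], [1.37, 4.58, 0.25, np.float64(0.53)], [1.41, 4.57, 0.25, np.float64(0.53)], [1.45, 4.55, 0.25, np.float64(0.53)], [1.5, 4.54, 0.25, np.float64(0.53)], [1.54, 4.53, 0.25, np.float64(0.53)]]
[296 204  51  12 499] [321.03406814 209.80160321] [ 0.611 -0.254  0.04 ]
```

Request:
{"method": "send_rows", "body": {
  "targets": [
    [1.1,4.65,0.2,0.5],
    [1.15,4.65,0.2,0.5],
    [1.2,4.65,0.2,0.5],
    [1.25,4.6,0.2,0.5],
    [1.3,4.6,0.2,0.5]
  ]
}}

```text
time_s: 12.45
tool_pos: [0.5764, -0.0183, 0.3299]
eef_rot: [3.141, -0.003, 3.057]
ft_force: [1.5, 0.6, -0.3]
finger_gap: 0.0703
```

Request:
{"method": "send_rows", "body": {
  "targets": [
    [1.35,4.6,0.3,0.5],
    [1.35,4.6,0.3,0.5],
    [1.4,4.55,0.3,0.6],
    [1.45,4.55,0.3,0.6],
    [1.5,4.55,0.3,0.6]
  ]
}}

```text
time_s: 12.95
tool_pos: [0.5297, 0.2162, 0.315]
eef_rot: [-3.14, -0.003, 3.008]
ft_force: [0.1, 0.7, -0.3]
finger_gap: 0.0699
```

Request:
{"method": "send_rows", "body": {
  "targets": [
    [1.55,4.5,0.3,0.5],
    [0,0,0,0],
    [0,0,0,0]
  ]
}}

```text
time_s: 13.25
tool_pos: [0.5208, 0.2619, 0.3122]
eef_rot: [-3.14, -0.003, 3.002]
ft_force: [0.1, 0.0, -0.2]
finger_gap: 0.0697
```

```bash
python3 - <<'E'
from h import *
st(); plan(.5227,.2614,.224,81.8)
p=snap('wrist','w5.png'); c=p['color']; P=pts(p); np.savez('w5.npz',**p)
q=proj(p,[.5227,.2614,.08]); print(q)
u=int(q[0]); print([(v,c[v,u-12].tolist(),np.round(P[v,u-12]*1000).astype(int).tolist()) for v in range(190,420,4)])
E
```

```text
t 13.25 pos [0.5208 0.2619 0.3122] rpy [-3.1395e+00 -2.8000e-03  3.0019e+00] F [ 0.1  0.  -0.2] gap 0.0697 q [ 0.4   0.26  1.35 -0.    1.53 -1.03]
-> (0.5227, 0.2614, 0.224, 81.8) 2 rows [[-0.1, -0.01, 4.41, np.float64(0.1)], [-0.1, -0.01, 4.41, np.float64(0.1)]]
[319.88334384 272.09973928]
[(190, [167, 151, 134], [490, 256, 0]), (194, [163, 145, 130], [493, 256, 0]), (198, [159, 137, 120], [496, 256, 1]), (202, [160, 138, 119], [499, 255, 2]), (206, [151, 128, 111], [502, 255, 1]), (210, [153, 129, 110], [505, 254, 1]), (214, [148, 123, 104], [508, 254, 1]), (218, [143, 120, 103], [511, 253, 0]), (222, [140, 117, 100], [514, 253, 1]), (226, [135, 108, 90], [517, 252, 1]), (230, [143, 111, 91], [520, 252, 1]), (234, [77, 75, 72], [509, 255, 48]), (238, [84, 82, 78], [509, 255, 56]), (242, [94, 82, 74], [512, 255, 55]), (246, [124, 89, 73], [509, 256, 73]), (250, [36, 35, 35], [510, 256, 78]), (254, [44, 42, 43], [511, 256, 79]), (258, [236, 147, 105], [514, 255, 79]), (262, [239, 151, 106], [516, 255, 80]), (266, [242, 156, 109], [518, 255, 80]), (270, [238, 150, 106], [520, 254, 80]
[... 752 characters left out ...]
350, [117, 75, 51], [624, 236, 1]), (354, [119, 76, 52], [627, 236, 1]), (358, [120, 75, 51], [632, 235, 0]), (362, [116, 74, 51], [635, 234, 1]), (366, [115, 73, 49], [639, 234, 1]), (370, [112, 72, 50], [643, 233, 1]), (374, [226, 209, 193], [611, 240, 50]), (378, [225, 209, 193], [611, 240, 54]), (382, [247, 237, 226], [613, 240, 56]), (386, [235, 164, 130], [617, 239, 55]), (390, [238, 162, 122], [620, 239, 56]), (394, [236, 154, 114], [623, 238, 55]), (398, [226, 209, 193], [612, 240, 74]), (402, [226, 209, 194], [611, 241, 79]), (406, [250, 242, 232], [612, 241, 81]), (410, [247, 215, 187], [616, 240, 80]), (414, [240, 151, 106], [619, 239, 80]), (418, [238, 150, 106], [622, 239, 80])]
```

Request:
{"method": "send_rows", "body": {
  "targets": [
    [-0.1,0,3,0.1],
    [-0.1,0,3,0],
    [0,0,2,0],
    [0,0,0.8,0],
    [0,0,0,0]
  ]
}}

```text
time_s: 13.8
tool_pos: [0.5235, 0.2596, 0.2249]
eef_rot: [-3.14, -0.002, 2.996]
ft_force: [0.1, -0.1, 0.1]
finger_gap: 0.07
```

Request:
{"method": "send_rows", "body": {
  "targets": [
    [0,0,0,0],
    [0,0,0,0],
    [0,0,0,0],
    [0,0,0,0],
    [0,0,0,0]
  ],
  "hand": 0
}}

```text
time_s: 14.3
tool_pos: [0.5238, 0.261, 0.2278]
eef_rot: [3.14, 0.002, 2.998]
ft_force: [-0.1, -0.8, 6.9]
finger_gap: 0.0331
```

Request:
{"method": "send_rows", "body": {
  "targets": [
    [0,0,-0.2,0],
    [0,0,-0.2,0],
    [0,0,0,0],
    [0,0,0,0]
  ]
}}

```text
time_s: 14.7
tool_pos: [0.5233, 0.2609, 0.2299]
eef_rot: [-3.141, -0.0, 2.998]
ft_force: [0.5, -0.5, -0.2]
finger_gap: 0.0332
```

Request:
{"method": "send_rows", "body": {
  "targets": [
    [1,0,-0.05,0],
    [1.5,0,0,0],
    [1.5,0,0,0],
    [1.5,0,0,0],
    [1.5,0,0,0]
  ]
}}

```text
time_s: 15.2
tool_pos: [0.4528, 0.271, 0.2305]
eef_rot: [-3.141, -0.001, 2.998]
ft_force: [0.3, 0.1, -0.4]
finger_gap: 0.0333
```

Request:
{"method": "send_rows", "body": {
  "targets": [
    [1.5,0,0,0],
    [0,0,0,0],
    [0,0,-2,0],
    [0,0,-4,0],
    [0,0,-4,0]
  ]
}}

```text
time_s: 15.7
tool_pos: [0.4392, 0.2728, 0.3313]
eef_rot: [-3.141, -0.001, 2.998]
ft_force: [1.3, 0.9, 0.5]
finger_gap: 0.0332
```

```bash
python3 - <<'E'
from h import *
st(); x,y=case(.03,.035); plan(x,y,.33,87.7)
E
```

```text
t 15.7 pos [0.4392 0.2728 0.3313] rpy [-3.1406e+00 -1.3000e-03  2.9979e+00] F [1.3 0.9 0.5] gap 0.0332 q [ 0.48  0.07  1.53 -0.    1.54 -0.94]
-> (np.float64(0.6268804445920729), np.float64(-0.18453214994697117), 0.33, 87.7) 10 rows [[-2.51, -4.26, 0.01, np.float64(-0.59)], [-2.47, -4.28, 0.01, np.float64(-0.59)], [-2.42, -4.31, 0.01, np.float64(-0.59)], [-2.38, -4.33, 0.01, np.float64(-0.59)], [-2.33, -4.36, 0.01, np.float64(-0.59)], [-2.29, -4.38, 0.01, np.float64(-0.59)], [-2.24, -4.41, 0.01, np.float64(-0.59)], [-2.2, -4.43, 0.01, np.float64(-0.59)], [-2.15, -4.45, 0.01, np.float64(-0.59)], [-2.11, -4.47, 0.01, np.float64(-0.59)]]
```

Request:
{"method": "send_rows", "body": {
  "targets": [
    [-2.5,-4.25,0,-0.6],
    [-2.45,-4.3,0,-0.6],
    [-2.4,-4.3,0,-0.6],
    [-2.4,-4.35,0,-0.6],
    [-2.35,-4.35,0,-0.6]
  ]
}}

```text
time_s: 16.2
tool_pos: [0.5335, 0.0422, 0.3309]
eef_rot: [3.141, 0.001, 3.051]
ft_force: [-0.1, 0.4, -1.1]
finger_gap: 0.0329
```

Request:
{"method": "send_rows", "body": {
  "targets": [
    [-2.3,-4.4,0,-0.6],
    [-2.25,-4.4,0,-0.6],
    [-2.2,-4.4,0,-0.6],
    [-2.15,-4.45,0,-0.6],
    [-2.1,-4.45,0,-0.5]
  ]
}}

```text
time_s: 16.7
tool_pos: [0.6277, -0.1862, 0.3305]
eef_rot: [-3.142, 0.0, 3.101]
ft_force: [1.0, -0.3, -0.1]
finger_gap: 0.0331
```

Request:
{"method": "send_rows", "body": {
  "targets": [
    [0,0,0,0],
    [0,0,2,0],
    [0,0,3,0],
    [0,0,2,0],
    [0,0,0,0]
  ]
}}

```text
time_s: 17.2
tool_pos: [0.6264, -0.1835, 0.2565]
eef_rot: [3.139, -0.007, 3.101]
ft_force: [-0.8, -0.3, -0.8]
finger_gap: 0.0331
```

```bash
python3 - <<'E'
from h import *
st(); x,y=case(.03,.035); plan(x,y,.208,87.7)
E
```

```text
t 17.2 pos [ 0.6264 -0.1835  0.2565] rpy [ 3.1394 -0.0069  3.1011] F [-0.8 -0.3 -0.8] gap 0.0331 q [-0.34  0.5   1.17  0.    1.48 -1.87]
-> (np.float64(0.6268804445920729), np.float64(-0.18453214994697117), 0.208, 87.7) 1 rows [[-0.05, -0.1, 4.85, np.float64(-0.02)]]
```

Request:
{"method": "send_rows", "body": {
  "targets": [
    [0,0,2.5,0],
    [0,0,1.5,0],
    [0,0,1.1,0],
    [0,0,0,0],
    [0,0,0,0]
  ]
}}

```text
time_s: 17.7
tool_pos: [0.6274, -0.1839, 0.2104]
eef_rot: [-3.141, 0.001, 3.101]
ft_force: [0.8, 0.0, -0.6]
finger_gap: 0.0334
```

Request:
{"method": "send_rows", "body": {
  "targets": [
    [0,0,0.2,0],
    [0,0,0.2,0],
    [0,0,0,0],
    [0,0,0,0]
  ]
}}

```text
time_s: 18.1
tool_pos: [0.6272, -0.1839, 0.2058]
eef_rot: [3.142, 0.0, 3.101]
ft_force: [0.1, 0.8, -1.2]
finger_gap: 0.0335
```

Request:
{"method": "send_rows", "body": {
  "targets": [
    [0,0,0.15,0],
    [0,0,0.1,0],
    [0,0,0,0],
    [0,0,0,0]
  ]
}}

```text
time_s: 18.5
tool_pos: [0.6273, -0.1839, 0.2039]
eef_rot: [-3.141, 0.001, 3.101]
ft_force: [-2.1, 0.8, 5.1]
finger_gap: 0.0336
```

Request:
{"method": "send_rows", "body": {
  "targets": [
    [0,0,0,0],
    [0,0,0,0],
    [0,0,-1,0],
    [0,0,-3,0],
    [0,0,-4,0]
  ],
  "hand": 4.4
}}

```text
time_s: 19.0
tool_pos: [0.6267, -0.1837, 0.2821]
eef_rot: [3.14, -0.004, 3.101]
ft_force: [1.1, 0.1, -0.1]
finger_gap: 0.0436
```

Request:
{"method": "send_rows", "body": {
  "targets": [
    [0,0,-4,0],
    [0,0,0,0],
    [0,0,0,0]
  ],
  "hand": 7
}}

```text
time_s: 19.3
tool_pos: [0.6272, -0.1839, 0.3251]
eef_rot: [-3.141, 0.003, 3.101]
ft_force: [-0.6, -0.4, -1.5]
finger_gap: 0.0704
```

```bash
python3 - <<'E'
from h import *
st(); plan(.5555,.2567,.31,81.8)
E
```

```text
t 19.3 pos [ 0.6272 -0.1839  0.3251] rpy [-3.1407  0.0032  3.101 ] F [-0.6 -0.4 -1.5] gap 0.0704 q [-0.34  0.45  1.09  0.    1.6  -1.87]
-> (0.5555, 0.2567, 0.31, 81.8) 10 rows [[0.9, 4.37, 0.15, np.float64(0.59)], [0.94, 4.36, 0.15, np.float64(0.59)], [0.99, 4.35, 0.15, np.float64(0.59)], [1.03, 4.34, 0.15, np.float64(0.59)], [1.07, 4.33, 0.15, np.float64(0.59)], [1.12, 4.32, 0.15, np.float64(0.59)], [1.16, 4.31, 0.15, np.float64(0.59)], [1.21, 4.3, 0.15, np.float64(0.59)], [1.25, 4.28, 0.15, np.float64(0.59)], [1.29, 4.27, 0.15, np.float64(0.59)]]
```

Request:
{"method": "send_rows", "body": {
  "targets": [
    [0.9,4.35,0.1,0.6],
    [0.95,4.35,0.1,0.6],
    [1,4.35,0.1,0.6],
    [1.05,4.35,0.1,0.6],
    [1.05,4.35,0.1,0.6]
  ]
}}

```text
time_s: 19.8
tool_pos: [0.5903, 0.0379, 0.3164]
eef_rot: [-3.141, -0.003, 3.048]
ft_force: [0.6, 0.2, -0.4]
finger_gap: 0.07
```

Request:
{"method": "send_rows", "body": {
  "targets": [
    [1.1,4.3,0.2,0.6],
    [1.15,4.3,0.2,0.6],
    [1.2,4.3,0.2,0.6],
    [1.25,4.3,0.2,0.6],
    [1.3,4.3,0.2,0.5]
  ]
}}

```text
time_s: 20.3
tool_pos: [0.5552, 0.2584, 0.3064]
eef_rot: [-3.14, -0.003, 2.997]
ft_force: [0.7, 0.2, 1.1]
finger_gap: 0.07
```

Request:
{"method": "send_rows", "body": {
  "targets": [
    [0,0,0,0],
    [0,0,0,0],
    [0,0,0,0]
  ]
}}

```text
time_s: 20.6
tool_pos: [0.5561, 0.2558, 0.3073]
eef_rot: [-3.141, -0.001, 2.997]
ft_force: [0.6, 0.4, 0.1]
finger_gap: 0.0699
```

```bash
cat > chk.py <<'E'
from h import *
import sys
x,y=float(sys.argv[1]),float(sys.argv[2])
st(); p=snap('wrist'); P=pts(p); g=(P[...,2]>.077)&(P[...,2]<.084)&(np.abs(P[...,1]-(.2694-(P[...,0]-.4665)*.1426))<.012)&(P[...,0]>.44)&(P[...,0]<.638)
h,e=np.histogram(P[g][:,0],bins=np.arange(.44,.646,.003)); print([(round(float(a),3),int(b)) for a,b in zip(e,h) if b>3])
plan(x,y,.224,81.8)
E
python3 chk.py .5555 .2567
```

```text
t 20.6 pos [0.5561 0.2558 0.3073] rpy [-3.1405e+00 -1.3000e-03  2.9971e+00] F [0.6 0.4 0.1] gap 0.0699 q [ 0.37  0.34  1.26 -0.    1.54 -1.06]
[(0.539, 46), (0.542, 238), (0.545, 215), (0.548, 221), (0.551, 227), (0.554, 217), (0.557, 224), (0.56, 212), (0.563, 225), (0.566, 233), (0.569, 91), (0.608, 7), (0.611, 202), (0.614, 162), (0.617, 150), (0.62, 170), (0.623, 168), (0.626, 166), (0.629, 164), (0.632, 158), (0.635, 182)]
-> (0.5555, 0.2567, 0.224, 81.8) 2 rows [[0.05, 0.05, 4.18, np.float64(-0.06)], [0.05, 0.05, 4.18, np.float64(-0.06)]]
```

Request:
{"method": "send_rows", "body": {
  "targets": [
    [0,0.1,3,0],
    [0,0,3,0],
    [0,0,1.5,0],
    [0,0,0.8,0],
    [0,0,0,0]
  ]
}}

```text
time_s: 21.15
tool_pos: [0.5563, 0.2572, 0.2247]
eef_rot: [-3.141, -0.001, 2.997]
ft_force: [-0.4, 0.3, 0.4]
finger_gap: 0.0699
```

Request:
{"method": "send_rows", "body": {
  "targets": [
    [0,0,0,0],
    [0,0,0,0],
    [0,0,0,0],
    [0,0,0,0],
    [0,0,0,0]
  ],
  "hand": 0
}}

```text
time_s: 21.65
tool_pos: [0.5566, 0.2575, 0.227]
eef_rot: [3.141, 0.002, 2.998]
ft_force: [-2.0, -4.0, 5.7]
finger_gap: 0.0335
```

Request:
{"method": "send_rows", "body": {
  "targets": [
    [0,0,-0.2,0],
    [0,0,-0.25,0],
    [0,0,0,0],
    [0,0,0,0]
  ]
}}

```text
time_s: 22.05
tool_pos: [0.5561, 0.2577, 0.2297]
eef_rot: [-3.141, -0.0, 2.998]
ft_force: [-1.6, -3.0, 0.7]
finger_gap: 0.0337
```

Request:
{"method": "send_rows", "body": {
  "targets": [
    [1,0,0,0],
    [1.5,0,0,0],
    [1.5,0,0,0],
    [1.5,0,0,0],
    [1.5,0,0,0]
  ]
}}

```text
time_s: 22.55
tool_pos: [0.4859, 0.2677, 0.2296]
eef_rot: [-3.141, 0.001, 2.998]
ft_force: [1.5, -4.0, 0.1]
finger_gap: 0.0334
```

Request:
{"method": "send_rows", "body": {
  "targets": [
    [1.5,0,0,0],
    [1.5,0,0,0],
    [1.2,0,0,0],
    [0,0,0,0],
    [0,0,-2,0]
  ]
}}

```text
time_s: 23.05
tool_pos: [0.4443, 0.2737, 0.2474]
eef_rot: [-3.139, -0.004, 2.999]
ft_force: [0.6, 0.3, -1.2]
finger_gap: 0.0334
```

Request:
{"method": "send_rows", "body": {
  "targets": [
    [0,0,-4,0],
    [0,0,-4,0],
    [0,0,0,0]
  ]
}}

```text
time_s: 23.35
tool_pos: [0.4463, 0.2743, 0.3365]
eef_rot: [3.134, 0.01, 2.998]
ft_force: [0.5, 0.8, -0.4]
finger_gap: 0.0334
```

```bash
python3 - <<'E'
from h import *
st(); x,y=case(-.028,.035); plan(x,y,.33,87.7)
E
```

```text
t 23.35 pos [0.4463 0.2743 0.3365] rpy [3.1341 0.0096 2.9981] F [ 0.5  0.8 -0.4] gap 0.0334 q [ 0.48  0.08  1.51  0.    1.54 -0.95]
-> (np.float64(0.5689271696754351), np.float64(-0.1822045059800827), 0.33, 87.7) 10 rows [[-1.87, -4.34, 0.07, np.float64(-0.59)], [-1.82, -4.36, 0.07, np.float64(-0.59)], [-1.78, -4.38, 0.07, np.float64(-0.59)], [-1.73, -4.4, 0.07, np.float64(-0.59)], [-1.69, -4.42, 0.07, np.float64(-0.59)], [-1.64, -4.43, 0.07, np.float64(-0.59)], [-1.59, -4.45, 0.07, np.float64(-0.59)], [-1.55, -4.47, 0.07, np.float64(-0.59)], [-1.5, -4.48, 0.07, np.float64(-0.59)], [-1.45, -4.5, 0.07, np.float64(-0.59)]]
```

Request:
{"method": "send_rows", "body": {
  "targets": [
    [-1.85,-4.35,0,-0.6],
    [-1.8,-4.35,0,-0.6],
    [-1.8,-4.4,0,-0.6],
    [-1.75,-4.4,0,-0.6],
    [-1.7,-4.4,0,-0.6]
  ]
}}

```text
time_s: 23.85
tool_pos: [0.5071, 0.0437, 0.3294]
eef_rot: [3.141, 0.0, 3.051]
ft_force: [0.7, -0.3, -0.6]
finger_gap: 0.0334
```

Request:
{"method": "send_rows", "body": {
  "targets": [
    [-1.65,-4.45,0,-0.6],
    [-1.6,-4.45,0,-0.6],
    [-1.55,-4.45,0,-0.6],
    [-1.5,-4.5,0,-0.6],
    [-1.45,-4.5,0,-0.5]
  ]
}}

```text
time_s: 24.35
tool_pos: [0.5688, -0.185, 0.329]
eef_rot: [3.141, 0.0, 3.101]
ft_force: [0.7, 0.5, 0.5]
finger_gap: 0.0334
```

Request:
{"method": "send_rows", "body": {
  "targets": [
    [0,0,0,0],
    [0,0,2,0],
    [0,0,3,0],
    [0,0,2,0],
    [0,0,0,0]
  ]
}}

```text
time_s: 24.85
tool_pos: [0.5677, -0.1821, 0.2555]
eef_rot: [3.139, -0.006, 3.101]
ft_force: [-0.5, -0.4, -0.3]
finger_gap: 0.0335
```

```bash
python3 - <<'E'
from h import *
st(); x,y=case(-.028,.035); plan(x,y,.208,87.7)
E
```

```text
t 24.85 pos [ 0.5677 -0.1821  0.2555] rpy [ 3.1388 -0.0065  3.1014] F [-0.5 -0.4 -0.3] gap 0.0335 q [-0.37  0.35  1.37  0.    1.43 -1.9 ]
-> (np.float64(0.5689271696754351), np.float64(-0.1822045059800827), 0.208, 87.7) 1 rows [[-0.12, -0.0, 4.75, np.float64(-0.01)]]
```

Request:
{"method": "send_rows", "body": {
  "targets": [
    [0,0,2.5,0],
    [0,0,1.5,0],
    [0,0,1.0,0],
    [0,0,0.2,0],
    [0,0,0,0]
  ]
}}

```text
time_s: 25.35
tool_pos: [0.5686, -0.1829, 0.2081]
eef_rot: [3.142, 0.0, 3.101]
ft_force: [0.5, 0.7, -0.2]
finger_gap: 0.0334
```

Request:
{"method": "send_rows", "body": {
  "targets": [
    [0,0,0.15,0],
    [0,0,0.15,0],
    [0,0,0,0],
    [0,0,0,0]
  ]
}}

```text
time_s: 25.75
tool_pos: [0.5685, -0.1829, 0.2049]
eef_rot: [-3.142, 0.0, 3.101]
ft_force: [0.4, 0.6, 0.7]
finger_gap: 0.0335
```

Request:
{"method": "send_rows", "body": {
  "targets": [
    [0,0,0.1,0],
    [0,0,0.1,0],
    [0,0,0,0],
    [0,0,0,0]
  ]
}}

```text
time_s: 26.15
tool_pos: [0.5685, -0.1829, 0.203]
eef_rot: [-3.142, 0.0, 3.101]
ft_force: [-0.5, 0.2, 2.0]
finger_gap: 0.0334
```

Request:
{"method": "send_rows", "body": {
  "targets": [
    [0,0,0,0],
    [0,0,0,0],
    [0,0,-1,0],
    [0,0,-3,0],
    [0,0,-4,0]
  ],
  "hand": 4.4
}}

```text
time_s: 26.65
tool_pos: [0.568, -0.1827, 0.2821]
eef_rot: [3.14, -0.004, 3.101]
ft_force: [0.5, -0.5, 0.2]
finger_gap: 0.0439
```

Request:
{"method": "send_rows", "body": {
  "targets": [
    [0,0,-4,0],
    [0,0,0,0],
    [0,0,0,0]
  ],
  "hand": 7
}}

```text
time_s: 26.95
tool_pos: [0.5685, -0.1829, 0.3245]
eef_rot: [-3.141, 0.003, 3.101]
ft_force: [-0.2, -0.1, -1.1]
finger_gap: 0.0703
```

```bash
python3 - <<'E'
from h import *
st(); plan(.625,.2472,.31,81.8)
p=snap('wrist','w6.png')
E
```

```text
t 26.95 pos [ 0.5685 -0.1829  0.3245] rpy [-3.1406e+00  3.1000e-03  3.1010e+00] F [-0.2 -0.1 -1.1] gap 0.0703 q [-0.37  0.29  1.29  0.    1.55 -1.9 ]
-> (0.625, 0.2472, 0.31, 81.8) 9 rows [[-0.43, 4.8, 0.16, np.float64(0.65)], [-0.38, 4.81, 0.16, np.float64(0.65)], [-0.32, 4.81, 0.16, np.float64(0.65)], [-0.27, 4.81, 0.16, np.float64(0.65)], [-0.21, 4.82, 0.16, np.float64(0.65)], [-0.16, 4.82, 0.16, np.float64(0.65)], [-0.1, 4.82, 0.16, np.float64(0.65)], [-0.05, 4.82, 0.16, np.float64(0.65)], [0.01, 4.82, 0.16, np.float64(0.65)]]
```

View pics/w6.png

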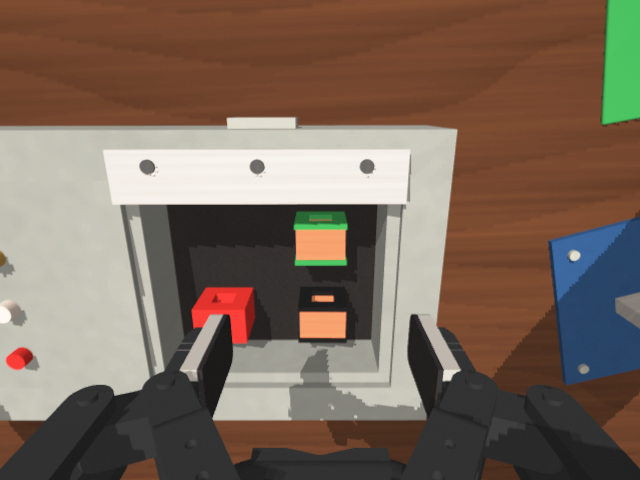

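The well holds the collar (224,315), black bobbin (323,315) and green bobbin (321,238), all flat and apart. The white one is next.

Request:
{"method": "send_rows", "body": {
  "targets": [
    [-0.4,4.8,0.1,0.6],
    [-0.4,4.8,0.1,0.6],
    [-0.3,4.8,0.1,0.7],
    [-0.3,4.8,0.1,0.6],
    [-0.2,4.8,0.2,0.7]
  ]
}}

```text
time_s: 27.5
tool_pos: [0.5991, 0.0575, 0.315]
eef_rot: [-3.141, -0.003, 3.044]
ft_force: [0.8, -0.6, 0.2]
finger_gap: 0.0699
```

Request:
{"method": "send_rows", "body": {
  "targets": [
    [-0.2,4.8,0.2,0.6],
    [-0.1,4.8,0.2,0.7],
    [0,4.8,0.2,0.7],
    [0,4.8,0.2,0.6],
    [0,0,0,0]
  ]
}}

```text
time_s: 28.0
tool_pos: [0.623, 0.2516, 0.3053]
eef_rot: [-3.141, -0.005, 3.006]
ft_force: [-0.2, -0.1, -0.5]
finger_gap: 0.0698
```

Request:
{"method": "send_rows", "body": {
  "targets": [
    [0,0,0,0],
    [0,0,0,0]
  ]
}}

```text
time_s: 28.2
tool_pos: [0.6241, 0.2452, 0.3076]
eef_rot: [-3.14, -0.002, 2.999]
ft_force: [0.4, -0.9, 1.0]
finger_gap: 0.0698
```

```bash
python3 chk.py .625 .2472
```

```text
t 28.2 pos [0.6241 0.2452 0.3076] rpy [-3.1405e+00 -1.6000e-03  2.9989e+00] F [ 0.4 -0.9  1. ] gap 0.0698 q [ 0.32  0.51  1.05 -0.    1.59 -1.11]
[(0.611, 192), (0.614, 220), (0.617, 206), (0.62, 226), (0.623, 223), (0.626, 212), (0.629, 220), (0.632, 210), (0.635, 243)]
-> (0.625, 0.2472, 0.224, 81.8) 2 rows [[-0.02, 0.12, 4.21, np.float64(-0.01)], [-0.02, 0.12, 4.21, np.float64(-0.01)]]
```

Request:
{"method": "send_rows", "body": {
  "targets": [
    [0,0.1,2.5,0],
    [0,0,2.5,0],
    [0,0,1.5,0],
    [0,0,1.1,0],
    [0,0,0.7,0]
  ]
}}

```text
time_s: 28.75
tool_pos: [0.6244, 0.2465, 0.2252]
eef_rot: [-3.142, -0.0, 2.999]
ft_force: [0.7, 0.3, -1.1]
finger_gap: 0.0698
```

Request:
{"method": "send_rows", "body": {
  "targets": [
    [0,0,0,0],
    [0,0,0,0]
  ]
}}

```text
time_s: 28.95
tool_pos: [0.6245, 0.2471, 0.2268]
eef_rot: [3.141, 0.001, 3.0]
ft_force: [1.0, 0.1, -0.2]
finger_gap: 0.0701
```

Request:
{"method": "send_rows", "body": {
  "targets": [
    [0,0,0,0],
    [0,0,0,0],
    [0,0,0,0],
    [0,0,0,0],
    [0,0,0,0]
  ],
  "hand": 0
}}

```text
time_s: 29.45
tool_pos: [0.6244, 0.2472, 0.2265]
eef_rot: [3.141, 0.001, 3.0]
ft_force: [-0.6, 0.0, 5.0]
finger_gap: 0.0332
```

Request:
{"method": "send_rows", "body": {
  "targets": [
    [0,0,-0.2,0],
    [0,0,-0.25,0],
    [0,0,0,0],
    [0,0,0,0]
  ]
}}

```text
time_s: 29.85
tool_pos: [0.6242, 0.2471, 0.23]
eef_rot: [-3.141, -0.0, 3.0]
ft_force: [0.5, -0.1, -0.7]
finger_gap: 0.0335
```

Request:
{"method": "send_rows", "body": {
  "targets": [
    [1,0,0,0],
    [1.5,0,0,0],
    [1.5,0,0,0],
    [1.5,0,0,0],
    [1.5,0,0,0]
  ]
}}

```text
time_s: 30.35
tool_pos: [0.5543, 0.257, 0.2299]
eef_rot: [-3.141, -0.0, 3.0]
ft_force: [-0.6, -0.2, -0.9]
finger_gap: 0.0332
```

Request:
{"method": "send_rows", "body": {
  "targets": [
    [1.5,0,0,0],
    [1.5,0,0,0],
    [1.5,0,0,0],
    [1.5,0,0,0],
    [1.5,0,0,0]
  ]
}}

```text
time_s: 30.85
tool_pos: [0.48, 0.2676, 0.2301]
eef_rot: [-3.142, -0.0, 3.0]
ft_force: [-0.1, -0.6, -0.2]
finger_gap: 0.0334
```

Request:
{"method": "send_rows", "body": {
  "targets": [
    [1.5,0,0,0],
    [1.5,0,0,0],
    [0.8,0,0,0],
    [0,0,0,0],
    [0,0,-1,0]
  ]
}}

```text
time_s: 31.35
tool_pos: [0.443, 0.2727, 0.2394]
eef_rot: [-3.14, -0.002, 3.0]
ft_force: [0.3, -0.2, -0.8]
finger_gap: 0.0333
```

Request:
{"method": "send_rows", "body": {
  "targets": [
    [0,0,-3,0],
    [0,0,-4,0],
    [0,0,-2,0],
    [0,0,0,0]
  ]
}}

```text
time_s: 31.75
tool_pos: [0.4441, 0.2731, 0.3349]
eef_rot: [3.137, 0.007, 2.999]
ft_force: [-0.6, -0.3, -0.3]
finger_gap: 0.033
```

```bash
python3 - <<'E'
from h import *
st(); x,y=case(-.028,-.035); plan(x,y,.33,87.7)
E
```

```text
t 31.75 pos [0.4441 0.2731 0.3349] rpy [3.1368 0.0067 2.9992] F [-0.6 -0.3 -0.3] gap 0.033 q [ 0.48  0.07  1.52 -0.    1.54 -0.95]
-> (np.float64(0.566117944198156), np.float64(-0.2521481136380939), 0.33, 87.7) 11 rows [[-1.78, -4.57, 0.04, np.float64(-0.53)], [-1.73, -4.59, 0.04, np.float64(-0.53)], [-1.69, -4.6, 0.04, np.float64(-0.53)], [-1.65, -4.62, 0.04, np.float64(-0.53)], [-1.6, -4.63, 0.04, np.float64(-0.53)], [-1.56, -4.65, 0.04, np.float64(-0.53)], [-1.52, -4.66, 0.04, np.float64(-0.53)], [-1.47, -4.67, 0.04, np.float64(-0.53)], [-1.43, -4.69, 0.04, np.float64(-0.53)], [-1.39, -4.7, 0.04, np.float64(-0.53)], [-1.34, -4.71, 0.04, np.float64(-0.53)]]
```

Request:
{"method": "send_rows", "body": {
  "targets": [
    [-1.8,-4.55,0,-0.5],
    [-1.75,-4.6,0,-0.5],
    [-1.7,-4.6,0,-0.5],
    [-1.65,-4.6,0,-0.5],
    [-1.6,-4.65,0,-0.5]
  ]
}}

```text
time_s: 32.25
tool_pos: [0.499, 0.032, 0.3293]
eef_rot: [-3.142, -0.001, 3.043]
ft_force: [0.4, -0.1, -0.2]
finger_gap: 0.0336
```

Request:
{"method": "send_rows", "body": {
  "targets": [
    [-1.55,-4.65,0,-0.5],
    [-1.5,-4.65,0,-0.6],
    [-1.45,-4.65,0,-0.6],
    [-1.45,-4.7,0,-0.6],
    [-1.4,-4.7,0,-0.5]
  ]
}}

```text
time_s: 32.75
tool_pos: [0.5538, -0.2069, 0.329]
eef_rot: [3.141, -0.001, 3.092]
ft_force: [1.0, 0.2, 0.1]
finger_gap: 0.0333
```

Request:
{"method": "send_rows", "body": {
  "targets": [
    [-1.35,-4.7,0,-0.5],
    [0,0,2,0],
    [0,0,3,0],
    [0,0,2,0],
    [0,0,0,0]
  ]
}}

```text
time_s: 33.25
tool_pos: [0.564, -0.2521, 0.255]
eef_rot: [3.138, -0.008, 3.1]
ft_force: [-0.7, -0.2, -1.3]
finger_gap: 0.0332
```

```bash
python3 - <<'E'
from h import *
st(); x,y=case(-.028,-.035); plan(x,y,.208,87.7)
E
```

```text
t 33.25 pos [ 0.564  -0.2521  0.255 ] rpy [ 3.1378 -0.008   3.1003] F [-0.7 -0.2 -1.3] gap 0.0332 q [-0.48  0.41  1.29  0.    1.45 -2.01]
-> (np.float64(0.566117944198156), np.float64(-0.2521481136380939), 0.208, 87.7) 1 rows [[-0.21, 0.0, 4.7, np.float64(-0.07)]]
```

Request:
{"method": "send_rows", "body": {
  "targets": [
    [-0.1,0,2.5,0],
    [0,0,1.5,0],
    [0,0,1.0,0],
    [0,0,0.2,0],
    [0,0,0,0]
  ]
}}

```text
time_s: 33.75
tool_pos: [0.5661, -0.2521, 0.2085]
eef_rot: [3.142, 0.0, 3.101]
ft_force: [-0.3, -0.6, -0.2]
finger_gap: 0.0332
```

Request:
{"method": "send_rows", "body": {
  "targets": [
    [0,0,0.15,0],
    [0,0,0.15,0],
    [0,0,0,0],
    [0,0,0,0]
  ]
}}

```text
time_s: 34.15
tool_pos: [0.566, -0.252, 0.2054]
eef_rot: [-3.142, 0.0, 3.101]
ft_force: [0.2, 0.6, -1.3]
finger_gap: 0.0336
```

Request:
{"method": "send_rows", "body": {
  "targets": [
    [0,0,0.1,0],
    [0,0,0.1,0],
    [0,0,0,0],
    [0,0,0,0]
  ]
}}

```text
time_s: 34.55
tool_pos: [0.566, -0.252, 0.2031]
eef_rot: [3.141, -0.0, 3.101]
ft_force: [0.3, -0.2, 0.0]
finger_gap: 0.0335
```

Request:
{"method": "send_rows", "body": {
  "targets": [
    [0,0,0.15,0],
    [0,0,0,0],
    [0,0,0,0]
  ]
}}

```text
time_s: 34.85
tool_pos: [0.5661, -0.2521, 0.2026]
eef_rot: [-3.141, 0.001, 3.101]
ft_force: [-3.2, 1.2, 5.7]
finger_gap: 0.0332
```

Request:
{"method": "send_rows", "body": {
  "targets": [
    [0,0,0,0],
    [0,0,0,0],
    [0,0,-1,0],
    [0,0,-3,0],
    [0,0,-4,0]
  ],
  "hand": 4.4
}}

```text
time_s: 35.35
tool_pos: [0.5655, -0.2518, 0.2808]
eef_rot: [3.14, -0.004, 3.101]
ft_force: [0.4, -0.0, 0.2]
finger_gap: 0.0438
```

Request:
{"method": "send_rows", "body": {
  "targets": [
    [0,0,-4,0],
    [0,0,-4,0],
    [0,0,0,0],
    [0,0,0,0]
  ],
  "hand": 8.5
}}

```text
time_s: 35.75
tool_pos: [0.5659, -0.252, 0.3635]
eef_rot: [-3.14, 0.003, 3.101]
ft_force: [-0.7, 0.0, -0.2]
finger_gap: 0.0851
```

```bash
python3 - <<'E'
from h import *
st()
w=snap('wrist'); p=snap('top','t2.png'); np.savez('top0.npz',**p)
cv2.imwrite('pics/w7.png',np.hstack([w['color'][:,:,::-1],cv2.resize(p['color'][120:320,140:480,::-1],None,fx=2.4,fy=2.4)])[:, ::1][::1])
i=cv2.imread('pics/w7.png'); cv2.imwrite('pics/w7.png',cv2.resize(i,(800,int(800*i.shape[0]/i.shape[1])),interpolation=3))
E
python3 m.py
```

```text
t 35.75 pos [ 0.5659 -0.252   0.3635] rpy [-3.1404e+00  2.9000e-03  3.1010e+00] F [-0.7  0.  -0.2] gap 0.0851 q [-0.48  0.33  1.16  0.    1.64 -2.01]
blue 638 px [261. 149.] z 0.097 ctr [0.6993 0.2352] edges [(0.063, -7.0), (0.064, -98.4)]
blue 2705 px [318. 184.] z 0.005 ctr [0.6376 0.0913] edges [(0.159, -76.0), (0.139, -167.2)]
red 222 px [493. 292.] z 0.022 ctr [ 0.3614 -0.3511] edges [(0.079, -79.4), (0.025, -171.9)]
blk 263 px [324. 256.] z 0.063 ctr [0.4395 0.0719] edges [(0.042, -82.3), (0.045, -172.7)]
case 1922 px [419. 188.] z 0.069 ctr [ 0.5915 -0.1908] edges [(0.202, -3.4), (0.171, -92.3)]
case 1068 px [539. 233.] z 0.07 ctr [ 0.5064 -0.4778] edges [(0.126, -28.8), (0.141, -117.8)]
well 1039 px [429. 197.] z 0.023 ctr [ 0.6003 -0.2106] edges [(0.116, -3.6), (0.122, -92.3)]
winder 1430 px [261. 151.] z 0.095 ctr [0.6939 0.2343] edges [(0.107, -7.7), (0.101, -99.3)]
```

View pics/w7.png

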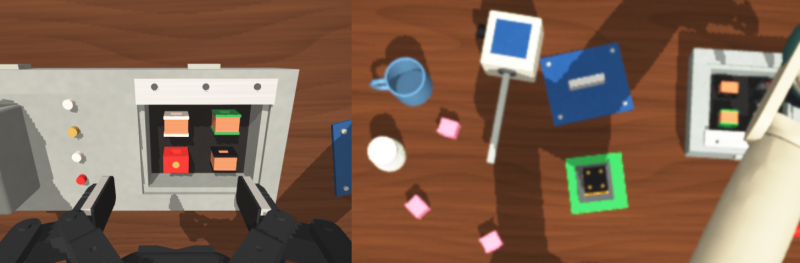

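Left panel: collar, white, green and black items flat and apart in the well. Right panel: bar empty, transformer upright on the mat, cover at its original place. On to the cover.

```bash
python3 - <<'E'
from h import *
plan(.630,.0913,.32,103.5)
E
```

```text
-> (0.63, 0.0913, 0.32, 103.5) 8 rows [[-0.63, 4.32, 0.51, np.float64(-1.98)], [-0.78, 4.3, 0.51, np.float64(-1.98)], [-0.92, 4.27, 0.51, np.float64(-1.98)], [-1.07, 4.23, 0.51, np.float64(-1.98)], [-1.22, 4.19, 0.51, np.float64(-1.98)], [-1.36, 4.15, 0.51, np.float64(-1.98)], [-1.5, 4.1, 0.51, np.float64(-1.98)], [-1.64, 4.04, 0.51, np.float64(-1.98)]]
```

Request:
{"method": "send_rows", "body": {
  "targets": [
    [-0.65,4.3,0.2,-2],
    [-0.8,4.3,0.2,-2],
    [-0.9,4.25,0.6,-2],
    [-1.05,4.25,0.6,-2],
    [-1.2,4.2,0.6,-2]
  ]
}}

```text
time_s: 36.35
tool_pos: [0.6056, -0.0358, 0.3376]
eef_rot: [3.141, -0.003, -3.006]
ft_force: [0.3, 0.3, 0.1]
finger_gap: 0.085
```

Request:
{"method": "send_rows", "body": {
  "targets": [
    [-1.35,4.15,0.6,-2],
    [-1.5,4.1,0.6,-2],
    [-1.65,4.05,0.6,-2],
    [0,0,0,0],
    [0,0,0,0]
  ]
}}

```text
time_s: 36.85
tool_pos: [0.6292, 0.0922, 0.3197]
eef_rot: [3.141, -0.003, -2.901]
ft_force: [-0.0, -0.0, 0.5]
finger_gap: 0.0849
```

```bash
cat > cov.py <<'E'
from h import *
st(); p=snap('wrist','cov.png'); P=pts(p); hsv=cv2.cvtColor(p['color'],cv2.COLOR_RGB2HSV)
m=(hsv[...,1]<70)&(P[...,2]>.029)&(P[...,2]<.041)&(np.hypot(P[...,0]-.6376,P[...,1]-.0913)<.06)
n,l,s,c=cv2.connectedComponentsWithStats(m.astype(np.uint8)); i=1+np.argmax(s[1:,4]); w=np.array([plane(p,u,v,.035)[:2]*1000 for v,u in np.argwhere(l==i)],np.float32)
print(s[i],c[i],cv2.minAreaRect(w))
h=hsv[...,0]; b=(h>102)&(h<125)&(hsv[...,1]>150); print('blue px z',np.median(P[b][:,2]))
E
python3 cov.py
```

```text
t 36.85 pos [0.6292 0.0922 0.3197] rpy [ 3.1414 -0.0034 -2.9013] F [-0.  -0.   0.5] gap 0.0849 q [ 0.09  0.4   1.16 -0.    1.58 -1.72]
[ 265  241  101   23 2192] [314.79470803 252.52007299] ((638.5384521484375, 90.81802368164062), (16.1937198638916, 69.75140380859375), 13.74911880493164)
blue px z 0.005613259771371615
```

View pics/cov.png

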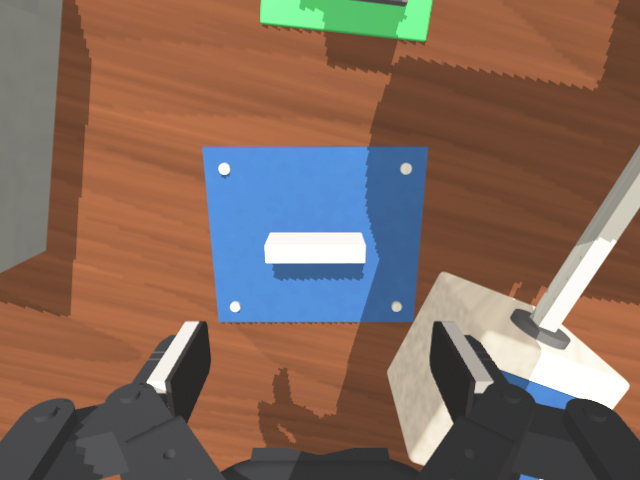

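```bash
python3 - <<'E'
from h import *
plan(.639,.0908,.176,103.75)
E
```

```text
-> (0.639, 0.0908, 0.176, 103.75) 3 rows [[-0.31, -0.08, 4.81, np.float64(-0.03)], [-0.31, -0.08, 4.81, np.float64(-0.03)], [-0.31, -0.08, 4.81, np.float64(-0.03)]]
```

Request:
{"method": "send_rows", "body": {
  "targets": [
    [-0.5,-0.1,4,0],
    [-0.4,-0.1,4,0],
    [0,0,3,0],
    [0,0,2,0],
    [0,0,0,0]
  ]
}}

```text
time_s: 37.4
tool_pos: [0.6375, 0.0897, 0.1876]
eef_rot: [3.141, -0.007, -2.905]
ft_force: [0.7, -0.5, -0.5]
finger_gap: 0.0851
```

Request:
{"method": "send_rows", "body": {
  "targets": [
    [0,0,0.7,0],
    [0,0,0.7,0],
    [0,0,0,0],
    [0,0,0,0]
  ]
}}

```text
time_s: 37.8
tool_pos: [0.6388, 0.0914, 0.1784]
eef_rot: [-3.141, 0.001, -2.903]
ft_force: [-0.2, 1.5, 0.0]
finger_gap: 0.085
```

```bash
python3 - <<'E'
from h import *
st()
E
```

```text
t 37.8 pos [0.6388 0.0914 0.1784] rpy [-3.1415e+00  1.0000e-03 -2.9031e+00] F [-0.2  1.5  0. ] gap 0.085 q [ 0.08  0.56  1.25  0.    1.33 -1.72]
```

Request:
{"method": "send_rows", "body": {
  "targets": [
    [0,0,0.4,0],
    [0,0,0,0]
  ]
}}

```text
time_s: 38.0
tool_pos: [0.6386, 0.0915, 0.1735]
eef_rot: [3.141, -0.0, -2.903]
ft_force: [-0.1, 0.6, -0.6]
finger_gap: 0.0851
```

Request:
{"method": "send_rows", "body": {
  "targets": [
    [0,0,0,0],
    [0,0,0,0],
    [0,0,0,0],
    [0,0,0,0],
    [0,0,0,0]
  ],
  "hand": 0,
  "force": 50
}}

```text
time_s: 38.5
tool_pos: [0.6388, 0.0915, 0.1741]
eef_rot: [3.142, 0.001, -2.903]
ft_force: [0.7, 0.6, 2.8]
finger_gap: 0.0691
```

Request:
{"method": "send_rows", "body": {
  "targets": [
    [0,0,-0.5,0],
    [0,0,-1,0],
    [0,0,-2,0],
    [0,0,-2,0],
    [0,0,0,0]
  ]
}}

```text
time_s: 39.0
tool_pos: [0.6395, 0.0915, 0.2327]
eef_rot: [-3.141, 0.006, -2.903]
ft_force: [-0.0, 0.6, -2.4]
finger_gap: 0.0691
```

```bash
python3 - <<'E'
from h import *
st(); p=snap('wrist','w9.png'); P=pts(p); hsv=cv2.cvtColor(p['color'],cv2.COLOR_RGB2HSV); h=hsv[...,0]; b=(h>102)&(h<125)&(hsv[...,1]>150)&(P[...,2]<.11)
g=np.mgrid[:480,:640][0]; b&=g<330
w=P[b]; M=T(); t=(w-M[:3,3])@M[:3,:3]   # tool coords
A=np.c_[t[:,:2],np.ones(len(t))]; k=np.linalg.lstsq(A,t[:,2],rcond=None)[0]; print('tilt deg about tool y,x',np.degrees(np.arctan(k[:2])),'plane z offset',k[2],len(t)); print('x range',t[:,0].min(),t[:,0].max(),np.percentile(t[:,1],[1,99]))
x,y=case(0,0); plan(x,y,.33,87.7)
E
```

```text
t 39.0 pos [0.6395 0.0915 0.2327] rpy [-3.1407  0.0062 -2.903 ] F [-0.   0.6 -2.4] gap 0.0691 q [ 0.09  0.5   1.22  0.    1.42 -1.72]
tilt deg about tool y,x [0.23174628 0.00637922] plane z offset 0.16638020320602265 61498
x range -0.0024784435645130013 0.0685708800048794 [-0.0786756   0.07653042]
-> (np.float64(0.5955), np.float64(-0.2183), 0.33, 87.7) 7 rows [[1.65, -4.15, -1.42, np.float64(2.28)], [1.48, -4.22, -1.42, np.float64(2.28)], [1.31, -4.27, -1.42, np.float64(2.28)], [1.14, -4.32, -1.42, np.float64(2.28)], [0.97, -4.36, -1.42, np.float64(2.28)], [0.8, -4.4, -1.42, np.float64(2.28)], [0.62, -4.43, -1.42, np.float64(2.28)]]
```

View pics/w9.png

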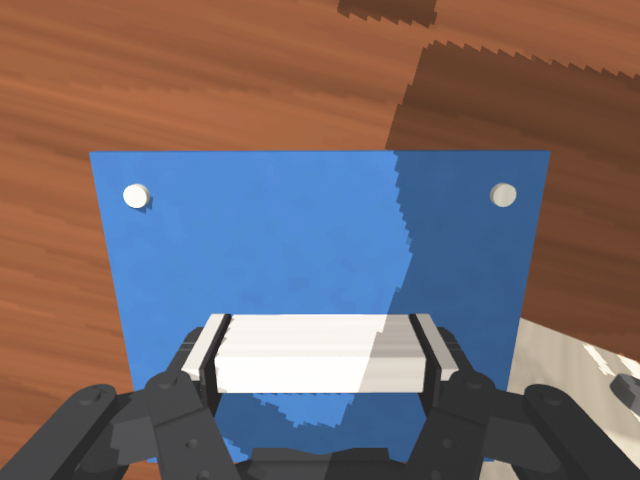

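Cover is held level by the rib ends, edge row 152. Carrying it to hover 18 mm behind the pocket.

```bash
python3 - <<'E'
from h import *
x,y=case(.018,0); print(x,y); plan(x,y,.29,87.7,10)
E
```

```text
0.6134854991120601 -0.21902237226558607
-> (np.float64(0.6134854991120601), np.float64(-0.21902237226558607), 0.29, 87.7) 10 rows [[0.98, -2.96, -0.6, np.float64(1.6)], [0.9, -2.98, -0.6, np.float64(1.6)], [0.82, -3.01, -0.6, np.float64(1.6)], [0.73, -3.03, -0.6, np.float64(1.6)], [0.65, -3.05, -0.6, np.float64(1.6)], [0.56, -3.06, -0.6, np.float64(1.6)], [0.48, -3.08, -0.6, np.float64(1.6)], [0.39, -3.09, -0.6, np.float64(1.6)], [0.3, -3.1, -0.6, np.float64(1.6)], [0.22, -3.11, -0.6, np.float64(1.6)]]
```

Request:
{"method": "send_rows", "body": {
  "targets": [
    [0.9,-2.0,-1.5,1.6],
    [0.9,-3.0,-1.5,1.6],
    [0.8,-3.0,-1.5,1.6],
    [0.75,-3.05,-1,1.6],
    [0.65,-3.05,-0.5,1.6]
  ]
}}

```text
time_s: 39.55
tool_pos: [0.6241, -0.0558, 0.2884]
eef_rot: [3.141, -0.001, -3.044]
ft_force: [0.9, 1.0, -3.0]
finger_gap: 0.0684
```

Request:
{"method": "send_rows", "body": {
  "targets": [
    [0.6,-3.05,0,1.6],
    [0.5,-3.1,0,1.6],
    [0.4,-3.1,0,1.6],
    [0.3,-3.1,0,1.6],
    [0.2,-3.1,0,1.6]
  ]
}}

```text
time_s: 40.05
tool_pos: [0.6106, -0.2112, 0.2868]
eef_rot: [3.141, -0.003, 3.1]
ft_force: [-0.2, 0.6, -2.9]
finger_gap: 0.069
```

Request:
{"method": "send_rows", "body": {
  "targets": [
    [0,-1,0,0],
    [0,0,0,0],
    [0,0,0,0],
    [0,0,0,0]
  ]
}}

```text
time_s: 40.45
tool_pos: [0.6109, -0.2186, 0.2883]
eef_rot: [3.141, -0.001, 3.103]
ft_force: [0.4, -0.3, -2.6]
finger_gap: 0.0692
```

```bash
python3 - <<'E'
from h import *
st(); x,y=case(.018,0); plan(x,y,.27,87.7)
p=snap('wrist','w10.png'); np.savez('w10.npz',**p)
E
```

```text
t 40.45 pos [ 0.6109 -0.2186  0.2883] rpy [ 3.1409e+00 -5.0000e-04  3.1027e+00] F [ 0.4 -0.3 -2.6] gap 0.0692 q [-0.4   0.46  1.15  0.    1.53 -1.93]
-> (np.float64(0.6134854991120601), np.float64(-0.21902237226558607), 0.27, 87.7) 1 rows [[-0.26, -0.03, 1.83, np.float64(0.07)]]
```

View pics/w10.png

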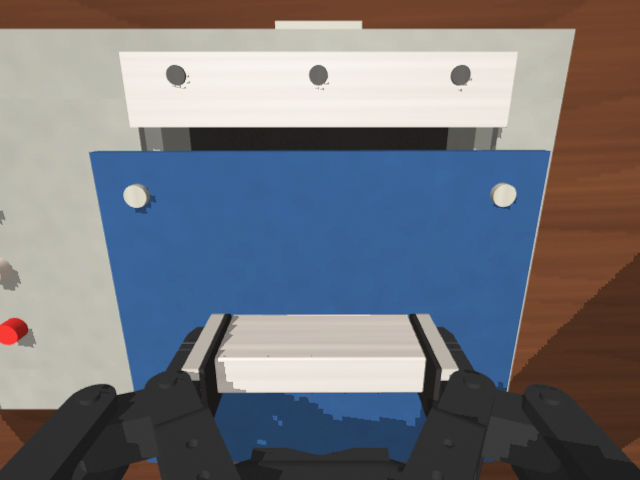

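Wrist view: lip free edge (130..507, row 127), cover's front edge (91..549, row 151) parallel to it. Comparing the midpoints.

```bash
python3 - <<'E'
from h import *
p=dict(np.load('w10.npz')); M=T(); f=lambda u,v,z: ((plane(p,u,v,z)-M[:3,3])@M[:3,:3]*1000).round(1)
for n,a in [('lipL',(130,127,.078)),('lipR',(507.5,127,.078)),('lipbackL',(120,52,.078)),('lipbackR',(517,52,.078)),('covL',(91,152,.1198)),('covR',(549.5,150.5,.1198))]: print(n,f(*a))
E
```

```text
lipL [ 76.  -83.7 210.4]
lipR [ 75.9  83.2 210.5]
lipbackL [105.9 -83.2 210.5]
lipbackR [105.9  82.6 210.5]
covL [ 69.1 -79.  168.6]
covR [ 69.6  79.7 168.7]
```

Request:
{"method": "send_rows", "body": {
  "targets": [
    [0,0,1.5,0],
    [0,0,1.5,0],
    [0,0,0.8,0],
    [0,0,0,0],
    [0,0,0,0]
  ],
  "force": 30
}}

```text
time_s: 41.0
tool_pos: [0.6107, -0.22, 0.2503]
eef_rot: [3.141, -0.001, 3.101]
ft_force: [0.3, 0.0, -2.7]
finger_gap: 0.0687
```

Request:
{"method": "send_rows", "body": {
  "targets": [
    [0,0,0.2,0],
    [0,0,0.2,0],
    [0,0,0,0],
    [0,0,0,0]
  ]
}}

```text
time_s: 41.4
tool_pos: [0.6107, -0.22, 0.2468]
eef_rot: [-3.142, 0.0, 3.101]
ft_force: [-0.8, -0.2, -1.8]
finger_gap: 0.0691
```

Request:
{"method": "send_rows", "body": {
  "targets": [
    [0,0,0.2,0],
    [0,0,0,0],
    [0,0,0,0]
  ]
}}

```text
time_s: 41.7
tool_pos: [0.6107, -0.22, 0.2446]
eef_rot: [3.141, -0.0, 3.101]
ft_force: [0.1, 0.5, -1.6]
finger_gap: 0.069
```

Request:
{"method": "send_rows", "body": {
  "targets": [
    [0,0,0.2,0],
    [0,0,0,0],
    [0,0,0,0]
  ]
}}

```text
time_s: 42.0
tool_pos: [0.6108, -0.2201, 0.2437]
eef_rot: [-3.141, 0.001, 3.101]
ft_force: [-3.3, 0.1, 4.7]
finger_gap: 0.0689
```

Request:
{"method": "send_rows", "body": {
  "targets": [
    [0,0,0.2,0],
    [0,0,0,0],
    [0,0,0,0]
  ]
}}

```text
time_s: 42.3
tool_pos: [0.6108, -0.2201, 0.2425]
eef_rot: [-3.141, 0.002, 3.101]
ft_force: [-5.7, 1.7, 8.2]
finger_gap: 0.0693
```

```bash
cat > tilt.py <<'E'
from h import *
s=arm.state(); st(); print('torque',np.round(s['torque'],2))
p=snap('wrist','w11.png'); P=pts(p); hsv=cv2.cvtColor(p['color'],cv2.COLOR_RGB2HSV); h=hsv[...,0]; g,u=np.mgrid[:480,:640]
b=(h>102)&(h<125)&(hsv[...,1]>150)&(g<300)&(P[...,2]>.03); w=P[b]; M=T(); a=np.radians(-2.3); d=w-np.array([.5955,-.2183,.064])
o=np.c_[d[:,0]*np.cos(a)+d[:,1]*np.sin(a),-d[:,0]*np.sin(a)+d[:,1]*np.cos(a),d[:,2]]*1000
k=np.linalg.lstsq(np.c_[o[:,:2],np.ones(len(o))],o[:,2],rcond=None)[0]; print('slopes deg x,y',np.degrees(np.arctan(k[:2])).round(2),'edge own x',np.percentile(o[:,0],.5).round(1),'y',np.percentile(o[:,1],[.3,99.7]).round(1)); e=np.percentile(o[:,0],.5); print('top height at edge, at +70 more.. ',(k[0]*e+k[2]).round(1),(k[0]*(e+140)+k[2]).round(1),len(o))
r=[v for v in range(100,200) if b[v,320]]; print('first blue row',r[:1])
E
python3 tilt.py
```

```text
t 42.3 pos [ 0.6108 -0.2201  0.2425] rpy [-3.1409e+00  1.9000e-03  3.1010e+00] F [-5.7  1.7  8.2] gap 0.0693 q [-0.4   0.5   1.2   0.    1.44 -1.93]
torque [0.28 0.31 0.09]
slopes deg x,y [-2.44  0.03] edge own x -53.1 y [-80.5  77.9]
top height at edge, at +70 more..  10.4 4.4 62349
first blue row [152]
```

```bash
python3 - <<'E'
from h import *
p=snap('wrist','w11.png'); P=pts(p); M=T()
for u in (250,320,400):
    print(u,[(v,((P[v,u]-M[:3,3])@M[:3,:3]*1000).round(1).tolist()) for v in range(130,310,14)])
E
```

```text
250 [(130, [76.5, -22.9, 164.0]), (144, [68.0, -32.6, 218.5]), (158, [66.7, -24.7, 171.6]), (172, [61.9, -24.7, 169.9]), (186, [56.9, -25.1, 170.4]), (200, [52.0, -25.2, 169.3]), (214, [46.4, -25.7, 170.8]), (228, [41.1, -26.0, 170.3]), (242, [36.0, -26.0, 169.0]), (256, [30.8, -26.2, 168.1]), (270, [24.6, -26.8, 169.3]), (284, [18.7, -27.1, 169.2]), (298, [12.6, -27.4, 169.4])]
320 [(130, [76.5, 0.2, 164.3]), (144, [68.0, 0.2, 218.7]), (158, [66.7, 0.2, 171.1]), (172, [61.8, 0.2, 170.7]), (186, [56.7, 0.2, 171.1]), (200, [51.7, 0.2, 170.4]), (214, [46.2, 0.2, 171.4]), (228, [41.2, 0.2, 170.1]), (242, [36.1, 0.2, 168.7]), (256, [30.2, 0.2, 169.6]), (270, [24.9, 0.2, 168.6]), (284, [18.8, 0.2, 169.0]), (298, [13.2, 0.2, 168.3])]
400 [(130, [76.5, 26.7, 164.9]), (144, [67.9, 38.0, 219.8]), (158, [66.7, 28.5, 171.0]), (172, [61.9, 28.7, 170.1]), (186, [56.9, 29.0, 169.9]), (200, [51.8, 29.4, 170.2]), (214, [46.9, 29.4, 168.8]), (228, [41.4, 29.9, 169.5]), (242, [35.8, 30.3, 169.7]), (256, [30.2, 30.7, 169.6]), (270, [24.7, 30.9, 169.0]), (284, [18.8, 31.3, 169.1]), (298, [12.7, 31.8, 169.2])]
```

View pics/w11.png

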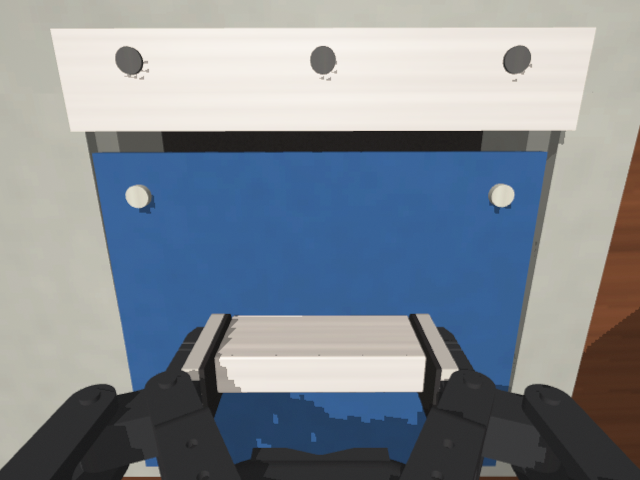

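Front edge (row 152) is now about 2 mm lower than the rear in tool coordinates, so the cover is tilted the right way and its top is below the lip's underside. Sliding it in.

Request:
{"method": "send_rows", "body": {
  "targets": [
    [0.3,0,0,0],
    [0.3,0,0,0],
    [0.2,0,0,0],
    [0,0,0,0],
    [0,0,0,0]
  ]
}}

```text
time_s: 42.9
tool_pos: [0.603, -0.2197, 0.242]
eef_rot: [-3.141, 0.003, 3.101]
ft_force: [2.3, -0.4, 6.9]
finger_gap: 0.0692
```

Request:
{"method": "send_rows", "body": {
  "targets": [
    [0.2,0,0,0],
    [0.2,0,0,0],
    [0,0,0,0],
    [0,0,0,0]
  ]
}}

```text
time_s: 43.3
tool_pos: [0.599, -0.2196, 0.2419]
eef_rot: [-3.141, 0.003, 3.101]
ft_force: [1.9, 0.1, 4.9]
finger_gap: 0.0692
```

```bash
cat > prof.py <<'E'
from h import *
st(); p=snap('wrist','w12.png'); P=pts(p); M=T(); hsv=cv2.cvtColor(p['color'],cv2.COLOR_RGB2HSV)
b=(hsv[...,0]>102)&(hsv[...,0]<125)&(hsv[...,1]>150); t=(P-M[:3,3])@M[:3,:3]*1000
rows=[v for v in range(60,300) if b[v,250] and b[v,400]]; print('first row',rows[0])
q=t[b&(np.abs(t[...,2]-170)<8)&(t[...,0]>8)]
k=np.linalg.lstsq(np.c_[q[:,:2],np.ones(len(q))],q[:,2],rcond=None)[0]; print('tilt(front down +) deg',np.degrees(k[0]).round(2),'roll',np.degrees(k[1]).round(2),'z0',k[2].round(1))
w=P[b&(np.abs(t[...,2]-170)<8)]; print('visible front edge tool x',np.percentile(q[:,0],99.8).round(1), 'top h at cover front', ((M[2,3]-.064)*1000-(k[2]+k[0]*70)).round(1))
lip=(hsv[...,1]<30)&(P[...,2]>.074)&(P[...,2]<.083)&(t[...,0]>40)&(np.abs(t[...,1])<60); print('lip edge tool x',np.percentile(t[lip][:,0],.5).round(1))
E
python3 prof.py
```

```text
t 43.3 pos [ 0.599  -0.2196  0.2419] rpy [-3.1409e+00  3.1000e-03  3.1010e+00] F [1.9 0.1 4.9] gap 0.0692 q [-0.41  0.47  1.24  0.    1.43 -1.94]
first row 168
tilt(front down +) deg 1.68 roll -0.07 z0 168.5
visible front edge tool x 63.6 top h at cover front 7.3
lip edge tool x 64.9
```

Request:
{"method": "send_rows", "body": {
  "targets": [
    [0.15,0,0,0],
    [0.15,0,0,0],
    [0,0,0,0],
    [0,0,0,0]
  ]
}}

```text
time_s: 43.75
tool_pos: [0.596, -0.2194, 0.2418]
eef_rot: [-3.141, 0.003, 3.101]
ft_force: [2.7, -0.1, 6.2]
finger_gap: 0.0687
```

Request:
{"method": "send_rows", "body": {
  "targets": [
    [0.1,0,0,0],
    [0,0,0,0],
    [0,0,0,0]
  ]
}}

```text
time_s: 44.05
tool_pos: [0.594, -0.2192, 0.2389]
eef_rot: [3.14, -0.004, 3.101]
ft_force: [0.8, 0.3, -2.3]
finger_gap: 0.0688
```

```bash
python3 prof.py
```

```text
t 44.05 pos [ 0.594  -0.2192  0.2389] rpy [ 3.1404 -0.0043  3.1008] F [ 0.8  0.3 -2.3] gap 0.0688 q [-0.41  0.46  1.25 -0.    1.43 -1.94]
first row 187
tilt(front down +) deg 0.85 roll -0.05 z0 168.5
visible front edge tool x 56.8 top h at cover front 5.3
lip edge tool x 58.7
```

The far edge dropped past the wall: z fell and the support force vanished. Lowering it flat.

Request:
{"method": "send_rows", "body": {
  "targets": [
    [0,0,0.1,0],
    [0,0,0.1,0],
    [0,0,0,0],
    [0,0,0,0]
  ]
}}

```text
time_s: 44.5
tool_pos: [0.5947, -0.2194, 0.2387]
eef_rot: [-3.142, -0.0, 3.101]
ft_force: [-2.2, 0.3, 1.4]
finger_gap: 0.0692
```

Request:
{"method": "send_rows", "body": {
  "targets": [
    [0,0,0.15,0],
    [0,0,0.15,0],
    [0,0,0,0],
    [0,0,0,0]
  ]
}}

```text
time_s: 44.9
tool_pos: [0.5948, -0.2194, 0.238]
eef_rot: [-3.141, 0.001, 3.101]
ft_force: [-6.6, 1.9, 12.0]
finger_gap: 0.0692
```

```bash
python3 prof.py
```

```text
t 44.9 pos [ 0.5948 -0.2194  0.238 ] rpy [-3.1412e+00  1.4000e-03  3.1009e+00] F [-6.6  1.9 12. ] gap 0.0692 q [-0.41  0.46  1.25  0.    1.42 -1.94]
first row 183
tilt(front down +) deg -0.06 roll -0.05 z0 168.4
visible front edge tool x 58.4 top h at cover front 5.6
lip edge tool x 60.4
```

Request:
{"method": "send_rows", "body": {
  "targets": [
    [0,0,-0.2,0],
    [0,0,0,0],
    [0,0,0,0],
    [0,0,0,0],
    [0,0,0,0]
  ],
  "hand": 8.5
}}

```text
time_s: 45.45
tool_pos: [0.5947, -0.2193, 0.2374]
eef_rot: [3.141, -0.0, 3.101]
ft_force: [0.4, -0.1, 0.1]
finger_gap: 0.0852
```

Request:
{"method": "send_rows", "body": {
  "targets": [
    [0,0,-1,0],
    [0,0,-2,0],
    [0,0,-4,0],
    [0,0,-4,0],
    [0,0,0,0]
  ]
}}

```text
time_s: 45.95
tool_pos: [0.5951, -0.2195, 0.3564]
eef_rot: [-3.137, 0.012, 3.101]
ft_force: [0.4, -0.5, 0.8]
finger_gap: 0.0845
```

Request:
{"method": "send_rows", "body": {
  "targets": [
    [2,3,-2,0],
    [2,4,0,0],
    [2,4,0,0],
    [0,4,0,0],
    [0,0,0,0]
  ]
}}

```text
time_s: 46.45
tool_pos: [0.5404, -0.0633, 0.3686]
eef_rot: [3.14, 0.001, 3.106]
ft_force: [0.6, -0.9, -0.3]
finger_gap: 0.0848
```

```bash
python3 - <<'E'
from h import *
st(); p=snap('top','t3.png'); np.savez('top0.npz',**p); w=snap('wrist'); s=snap('side')
P=pts(s); hs=cv2.cvtColor(w['color'],cv2.COLOR_RGB2HSV)
c=lambda q:q['color'][:,:,::-1]
cv2.imwrite('pics/f.png',np.vstack([np.hstack([cv2.resize(c(w),(400,300)),cv2.resize(c(s),(400,300))]),cv2.resize(c(p)[110:320,140:560],(800,300))[:,:800]]))
Q=pts(w); b=(hs[...,0]>102)&(hs[...,0]<125)&(hs[...,1]>150)&(Q[...,1]<-.1)
d=Q[b]-np.array([.5955,-.2183,.064]); a=np.radians(-2.3); o=np.c_[d[:,0]*np.cos(a)+d[:,1]*np.sin(a),-d[:,0]*np.sin(a)+d[:,1]*np.cos(a),d[:,2]]*1000
o=o[np.abs(o[:,2])<25]; k=np.linalg.lstsq(np.c_[o[:,:2],np.ones(len(o))],o[:,2],rcond=None)[0]; print('cover slopes',np.degrees(k[:2]).round(2),'top h',k[2].round(1),np.percentile(o[:,:2],[.3,99.7],axis=0).round(1),len(o))
E
python3 m.py
```

```text
t 46.45 pos [ 0.5404 -0.0633  0.3686] rpy [3.1405e+00 1.4000e-03 3.1057e+00] F [ 0.6 -0.9 -0.3] gap 0.0848 q [-0.18  0.12  1.4   0.    1.62 -1.72]
cover slopes [0.02 0.04] top h 5.5 [[-57.  -80.2]
 [ 68.9  78.7]] 21835
blue 638 px [261. 149.] z 0.097 ctr [0.6991 0.2352] edges [(0.063, -7.0), (0.064, -98.4)]
blue 1353 px [457. 197.] z 0.069 ctr [ 0.5979 -0.2506] edges [(0.123, -1.9), (0.094, -90.2)]
red 267 px [488. 292.] z 0.021 ctr [ 0.3595 -0.3403] edges [(0.102, -79.4), (0.026, -171.9)]
blk 227 px [324. 256.] z 0.063 ctr [0.4397 0.0723] edges [(0.042, -81.5), (0.044, -171.9)]
case 5821 px [506. 204.] z 0.07 ctr [ 0.5841 -0.3758] edges [(0.204, -3.5), (0.361, -91.9)]
winder 1464 px [261. 151.] z 0.095 ctr [0.6937 0.2343] edges [(0.106, -6.9), (0.102, -98.4)]
```

View pics/f.png

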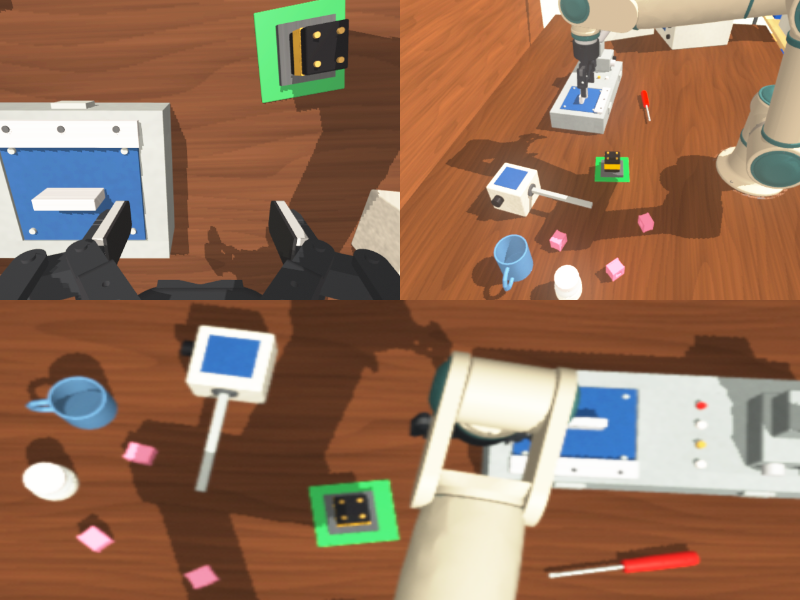

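Cover lies flat under the lip, the bar is empty, and the transformer stands on the mat. Handing in.

```bash
python3 - <<'E'
from workcell import arm
print(arm.hand_in())
E
```

```text
the job is handed in; nothing more can be done
None
```

The job is done and handed in at about 46.5 s of the 210 s allowed.

**What I did:**
- **Transformer:** it stands upright on the green mat.
- **Collar and bobbins:** the red collar came off the bar first, then the black, green and white bobbins. There was no yellow bobbin on the bar. All four pieces lie flat and apart in the well.
- **Cover:** I held the blue cover by its rib ends and tilted it against the case wall opposite the lip. Then I slid it under the lip, turned it down flat and let go.

**Last checks before hand-in:**
- **Cover:** level within 0.05°, with its top 5.5 mm above the ledge (5 mm expected). By the pictures it lies inside the pocket, with its front edge hidden under the lip.
- **Transformer:** about 2–4 mm from the mat's centre.
- **Bar and bystanders:** the bar is empty. The screwdriver, jar, mug and pink look-alikes look unmoved.
- **Forces:** the highest I read was about 14 N, when seating the cover. I saw no slackened grip, and neither the cover nor the transformer was knocked aside.

**One disagreement:** an early tilt reading while I lowered the cover came out with the wrong sign. I put this down to stray pixels, because a direct depth profile showed the correct tilt before I slid it in.

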